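Wedge a freshly gilded table foot off its rests

TASK

Pick up the mallet and use its head to knock the red sprung bench dog down flush with the setting board, then put the mallet back down on the bench, off the board. Then take the wedge by its blue heel, slide it flat on the board over the sunken dog and under the gilded table foot, between the two rests, until the toe has just lifted about 5 mm off the rests (never more than 14 mm), and finish still holding the wedge there, with the foot riding on it. Touch the dog with nothing but the mallet until it is down, touch the foot with nothing but the wedge, and leave everything else on the bench where it is.

Things in the scene. Friction and masses are not known exactly. Their poses are not given: they have to be found in the camera images.
- board: Plywood setting board fixed to the bench, 340 (x) x 130 (y) x 12 mm thick; origin at the centre of its underside, on the bench. Its +x axis runs from the open end to the end where the foot is hinged: the wedge is pushed along +x on its centre line (y = 0). On it, between x = 40 and 110 mm, two dark rests 10 mm high, 14 mm wide, centred at y = -29 and +29 mm, leave a lane 44 mm wide between them. Hinge cheeks of the foot, 62 mm high, at x = 150 mm.
- dog_top (a point): Centre of the flat top of the red bench dog, an upright pin 22 mm in diameter on the board's centre line at board x = -45 mm, 75 mm before the toe of the foot. It stands 14 to 20 mm proud of the board at the start and would block the wedge.
- dog (a joint): How far the red dog has gone down, in m, from standing 20 mm proud: 0 = 20 mm proud, 0.020 = flush with the board (its stop). Pushing it takes 5 to 6 N; it stays where it is left (spring catch).
- toe (a point): Middle of the lowest line of the gilded toe roll (20 mm in diameter, 84 mm long across the board): at board x = 30 mm, and 10 mm above the board's top when the foot lies on its rests. The black and gold foot is about 84 mm wide and runs from the toe to its hinge at board x = 150 mm; its top is less than 75 mm above the board, and less than 55 mm within 50 mm of the toe.
- foot (a joint): Hinge angle of the foot in rad: 0 = lying on the rests, positive = toe raised. The toe is 120 mm from the hinge, so 5 mm of lift = 0.042. It falls back by its own weight (about 5 N at the toe).
- wedge_grip (a point): Grip point inside the blue heel block of the loose wooden wedge, 30 mm above the wedge's underside. Heel: 28 (x) x 30 (y) x 50 mm high, this point at its middle in x and y. The ramp points along +x of this frame: it begins at x = 14 mm, 26 mm thick, and falls evenly to 4 mm at the tip at x = 124 mm (slope 1 in 5); 30 mm wide. It lies flat on the bench (z up). Mass about 0.15 kg.
- wedge_tip (a point): Thin end of the wedge at its underside, on its centre line, 124 mm ahead of the grip point.
- mallet_grip (a point): Grip point in the dark handle of the joiner's mallet, close behind the head, at mid height of the handle, 32 mm above the face on which the mallet stands. The mallet stands on one striking face with the handle level; +x of this frame points along the handle to the head, z up. Handle 20 mm wide (y), 24 mm high, from x = -83 mm to the head; head 46 (x) x 50 (y) x 64 mm (z), centred at x = +50 mm, same height. Mass about 0.26 kg, most of it in the head.
- mallet_face (a point): Centre of the mallet head's lower striking face, 50 mm ahead of the grip point and 32 mm below it.
- size_jar: Bystander: amber glass jar with brass cap, 64 mm in diameter, 85 mm high; origin at the centre of its underside.
- wax_tin: Bystander: green tin, 80 mm in diameter, 50 mm high; origin at the centre of its underside.
- water_cup: Bystander: white cup, 68 mm in diameter, 75 mm high; origin at the centre of its underside.
- sanding_block: Bystander: red sanding block 100 x 60 x 30 mm; origin at the centre of its underside.
- tape_roll: Bystander: blue tape roll lying flat, 90 mm in diameter, 25 mm high; origin at the centre of its underside.
- brush: Bystander: paint brush about 200 mm long lying on the bench.
Mind the look-alikes: they are no part of the job. Leave any green or turquoise look-alike of the part that bears wedge_grip alone.

How it is judged:
By the outcome, as a careful person would: the job done as asked, in the order asked, and still so for the second after the job is handed in, while the arm keeps its last pose, push and grip.
It also fails if it takes over 67 s, if anything falls off the work surface, if the arm or the gripper's body presses on something with over 40 N, if the wrist force passes 120 N, or if a joint passes its speed limit or range.

ROBOT

A 6-joint arm with a two-finger parallel gripper is mounted at the origin on the work surface. World frame = base frame: x ahead of the robot, y to its left, z up, the work surface at z = 0. Lengths are in m, angles in degrees, forces in N, time in s.
With the tool pointing down it reaches from about 0.4 to 0.825 m from the base axis. Payload 7 kg.
Tool frame: the origin (TCP) lies midway between the tips of the shut fingers; the grasp point (between the pads) lies r.grasp_offset behind it (r.grasp_offset is the distance from the TCP to the grasp point, in m); z points along the fingers, y is the direction in which the jaws open and shut (so a half turn about z gives the same grasp; the last joint's range is limited). The gripper opens to 88 mm and grips with 3 to 60 N. Pads are 19 mm wide; open, the fingers measure 130 mm over their backs; the gripper's body (78 mm by 193 mm) begins 47 mm behind the grasp point.
Start: joints at [-49.498, 20.546, 0.682, 0, -70.136, -16.507], TCP at [0.274, -0.617, 0.227] pointing down, gripper open.
Joint ranges: [-176.03, 176.03], [-82.01, 121.73], [-58.28, 71.71], [-173.87, 95.51], [-174.79, -0.11], [-173.66, 173.66]. Speed limits (degrees/s): [136.94, 136.94, 172.46, 180, 180, 180].

INTERFACE

Orientations are given as [roll, pitch, yaw] about the fixed x, y, z axes, in that order (R = Rz(yaw) Ry(pitch) Rx(roll)).
In Python, from plant import status, imaging, r gives the robot as it stands.
- The arm moves only by the tool apply_moves, never from a script. Its argument "moves" is a list of rows, each a list of 6 numbers: the shift along the tool's x, y, z in units of 200 mm (1.0 is 200 mm), then the turn, a rotation vector about the tool's x, y, z in units of 90 degrees (1.0 is 90 degrees). In form: [[tx, ty, tz, rx, ry, rz], ...]. A call has 1 to 12 rows; each row is the pose to reach, as a shift and turn from the pose measured when the call began, along the tool's axes at that moment; what a row does not reach only later rows make up. A row lasts 1/8 s, in which the tool goes at most 62.5 mm and 10.7 degrees, less where a joint would pass 70% of its speed; a pose out of reach is approached as far as the arm can. A call with a number of a shift or a turn outside -1 to 1 is refused whole. A call with a gripper value outside its range is refused whole. "hand" is the closure, from -1 (fully open) to 1 (shut), set as the call begins (left out, the last holds). The fingers move at their own pace and stop on an object; "grip_force" is the grip in N (left out, the last holds). Time passes only in rows, so rows that repeat a pose let the fingers close. It gives the time, the measured TCP pose, the force and the opening at its end, in the units of the state.
- status.get_state(): the state, without advancing time (a new reading comes with each control period).
- imaging.capture(name): name is "side" or "top" or "wrist"; returns (picture, depth): 400x640x3 uint8, blue, green, red; 400x640 float32, m along the optical axis (not along the pixel's ray), 0 where there is no reading.
- imaging.camera_info(name): a dict with "fx", "fy", "cx", "cy" (pixels), "k1" (the pictures are not rectified: a ray, as slopes to the right and down, at radius r is drawn at 1 + k1 r^2 times it, then the intrinsics apply), "T" (4x4, takes a point from camera to world coordinates). Camera axes: x right, y up, looking along -z (the intrinsics and any distortion apply to the point x, -y, -z); pixel columns grow to the right and rows downward; lengths in m; the calibration is good to about 2 mm. A picture is of the moment at which its call begins: read the wrist's pose just before it. camera_info takes no time and is no camera call; for the wrist camera it gives the pose at the moment of the call.
- r.close_job(): hands the job in, once; it reports no verdict.
The state is a dict: "time_s": time; "joints": joint angles; "qd": joint speeds; "joint_torque": joint torques, N m; "tcp_pos": TCP position; "eef_rot": TCP orientation; "contact_force": force on the tool from outside, world axes, zero at the start; "moment": the same for the moment, N m; "gripper_width": finger opening in m.
Only numpy, scipy, OpenCV 4.12 (cv2) and the standard library are available. Lean on these libraries where they do the work, as an engineer would, in place of code of your own. Each camera call takes 0.05 s, during which the arm holds its last target.

## Working session

There is one attempt and no reset: what is moved stays moved. The work goes in short steps, Python scripts to look and compute and a tool call to move; the robot and the scene stay as the last step left them, time stands still between calls to the robot, and variables do not carry over. Pictures are saved under pics/ and viewed, and the job is handed in when it is done.

Besides the shell and the picture viewer there is one more tool, called after "Call:" by a JSON object that holds its "name" and its "arguments". apply_moves: Moves the arm, as the interface text tells. Its arguments: {"type":"object","properties":{"moves":{"type":"array","items":{"type":"array","items":{"type":"number"}}},"hand":{"type":"number"},"grip_force":{"type":"number"}},"required":["moves"]}

```bash
ls; mkdir -p pics; python3 - <<'E'
from plant import status, imaging, r
import cv2
print(status.get_state(), r.grasp_offset)
for n in ["side","top"]:
    p,d=imaging.capture(n); cv2.imwrite(f"pics/{n}0.png",p)
    import numpy as np; np.save(f"pics/{n}0.npy",d)
    print(n,imaging.camera_info(n))
E
```

```text
pics
{'time_s': 0.0, 'joints': array([-4.94979285e+01,  2.05915774e+01,  6.35028711e-01, -2.13911797e-02,
       -7.01355525e+01, -1.65057804e+01]), 'qd': array([-0.08387382, -0.03587863, -0.07233354, -0.06312957,  0.00202706,
        0.02360377]), 'joint_torque': array([-6.11195610e-04, -5.82718277e+01,  2.93061090e+01,  6.99742377e+00,
        7.02840698e-03, -1.75933474e-04]), 'tcp_pos': array([ 0.27428493, -0.61623368,  0.22562661]), 'eef_rot': array([ 1.79905980e+02, -6.88930880e-03, -1.56010988e+02]), 'contact_force': array([-0.51601267, -0.08506582, -0.24969501]), 'moment': array([-8.17552586e-03, -6.85341212e-05, -7.19164421e-03]), 'gripper_width': 0.08738721409753311} 0.0188
side {'fx': 439.67239709967345, 'fy': 439.67239709967345, 'cx': 308.535579184498, 'cy': 203.70013058353803, 'k1': -0.04020920881485142, 'T': array([[-0.998614  ,  0.02432126, -0.0466751 ,  0.49710564],
       [-0.05244501, -0.53444075,  0.84357727,  1.13647507],
       [-0.00442821,  0.84485594,  0.53497554,  0.73068137],
       [ 0.        ,  0.        ,  0.        ,  1.        ]])}
top {'fx': 421.46554198425946, 'fy': 421.46554198425946, 'cx': 321.1977749336444, 'cy': 197.94736456746793, 'k1': 0.012661794322817147, 'T': array([[-2.85342852e-02,  9.95317648e-01, -9.23502767e-02,
         4.43189569e-01],
       [-9.99592562e-01, -2.84778485e-02,  1.92911261e-03,
         6.57831147e-02],
       [-7.09857362e-04,  9.23676956e-02,  9.95724713e-01,
         1.15709744e+00],
       [ 0.00000000e+00,  0.00000000e+00,  0.00000000e+00,
         1.00000000e+00]])}
```

View pics/side0.png

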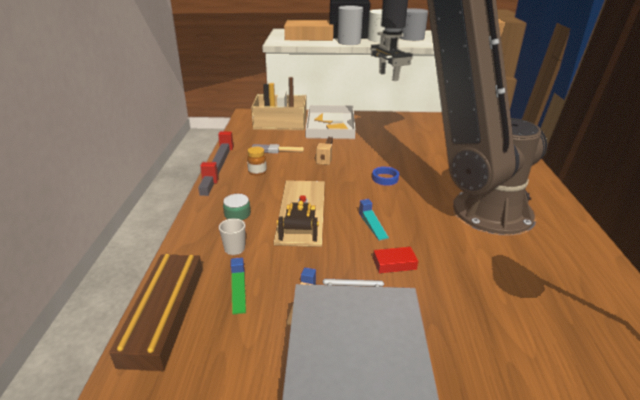

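View pics/top0.png

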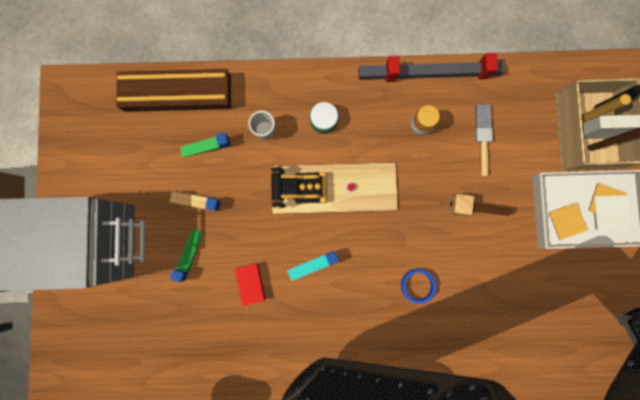

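```bash
cat > h.py <<'E'
import numpy as np, cv2
from plant import status, imaging, r
from scipy.spatial.transform import Rotation as R
def ray(ci,u,v):
    xd=(np.asarray(u,float)-ci['cx'])/ci['fx']; yd=(np.asarray(v,float)-ci['cy'])/ci['fy']
    x,y=xd,yd
    for _ in range(20):
        f=1+ci['k1']*(x*x+y*y); x,y=xd/f,yd/f
    return x,y
def back(ci,d):
    v,u=np.mgrid[0:d.shape[0],0:d.shape[1]]
    x,y=ray(ci,u,v)
    P=np.stack([x*d,-y*d,-d],-1)
    W=P@ci['T'][:3,:3].T+ci['T'][:3,3]
    W[d<=0]=np.nan
    return W
def proj(ci,p):
    c=(np.asarray(p)-ci['T'][:3,3])@ci['T'][:3,:3]
    x,y=c[...,0]/-c[...,2],-c[...,1]/-c[...,2]
    f=1+ci['k1']*(x*x+y*y)
    return np.stack([ci['cx']+ci['fx']*x*f,ci['cy']+ci['fy']*y*f],-1)
def hit(ci,u,v,z):
    x,y=ray(ci,u,v); D=ci['T'][:3,:3]@np.array([x,-y,-1.]); o=ci['T'][:3,3]
    return o+D*(z-o[2])/D[2]
def snap(n,tag):
    ci=imaging.camera_info(n); p,d=imaging.capture(n)
    cv2.imwrite(f"pics/{n}_{tag}.png",p); np.save(f"pics/{n}_{tag}.npy",d)
    import pickle; pickle.dump(ci,open(f"pics/{n}_{tag}.pkl","wb"))
    return ci,p,d
def move_to(pos,rpy=None,Rm=None):
    """row numbers to bring TCP to world pos with orientation"""
    s=status.get_state(); R0=R.from_euler('xyz',s['eef_rot'],degrees=True)
    R1=R.from_euler('xyz',rpy,degrees=True) if Rm is None else Rm
    t=R0.inv().apply(np.asarray(pos)-s['tcp_pos'])/0.2
    w=(R0.inv()*R1).as_rotvec()/(np.pi/2)
    return np.round(np.r_[t,w],4)
E
python3 - <<'E'
from h import *
ci=imaging.camera_info("top"); p=cv2.imread("pics/top0.png"); d=np.load("pics/top0.npy")
W=back(ci,d)
for n,(u,v) in dict(mhead=(463,205),mhandle=(495,210),dog=(351,187),board=(375,187),heel=(212,204),ramp=(190,200),bench=(420,230),foot=(300,187),cup=(262,120),sand=(250,285),tape=(405,285),jar=(426,117),tin=(323,117),drawer=(120,240),cab=(60,240),handle=(140,240),dgreen=(187,255),turq=(310,267),case=(585,210),clamp=(430,70),brush=(485,140)).items(): print(n,np.round(W[v,u],4))
def st(name,m):
    q=W[m]; q=q[~np.isnan(q[:,0])]
    print(name,len(q),np.round(q.mean(0),4),np.round(np.percentile(q,[5,95],0),3).tolist())
hsv=cv2.cvtColor(p,cv2.COLOR_BGR2HSV)
cv2.imwrite("pics/top_crop1.png",cv2.resize(p[150:300,100:290],None,fx=4,fy=4,interpolation=cv2.INTER_CUBIC))
cv2.imwrite("pics/top_crop2.png",cv2.resize(p[150:240,260:530],None,fx=2.9,fy=2.9,interpolation=cv2.INTER_CUBIC))
E
```

```text
mhead [ 0.5159 -0.305   0.0605]
mhandle [ 0.5016 -0.3953  0.0407]
dog [ 0.5756 -0.0178  0.0248]
board [ 0.5755 -0.0846  0.0099]
heel [0.5382 0.3518 0.0488]
ramp [0.5537 0.4202 0.0147]
bench [ 0.4548 -0.205  -0.0038]
foot [0.5754 0.1184 0.0593]
cup [0.7716 0.2217 0.0105]
sand [0.3222 0.2587 0.0233]
tape [ 0.3106 -0.1516  0.0232]
jar [ 0.746  -0.2145  0.0845]
tin [0.764  0.0526 0.0497]
drawer [0.4499 0.5307 0.1773]
cab [0.4536 0.6414 0.2206]
handle [0.4493 0.5374 0.0542]
dgreen [0.4058 0.4273 0.0173]
turq [0.3645 0.0988 0.0187]
case [ 0.4966 -0.6545  0.0037]
clamp [ 0.8916 -0.2452  0.0342]
brush [ 0.6954 -0.3899  0.0184]
```

View pics/top_crop1.png

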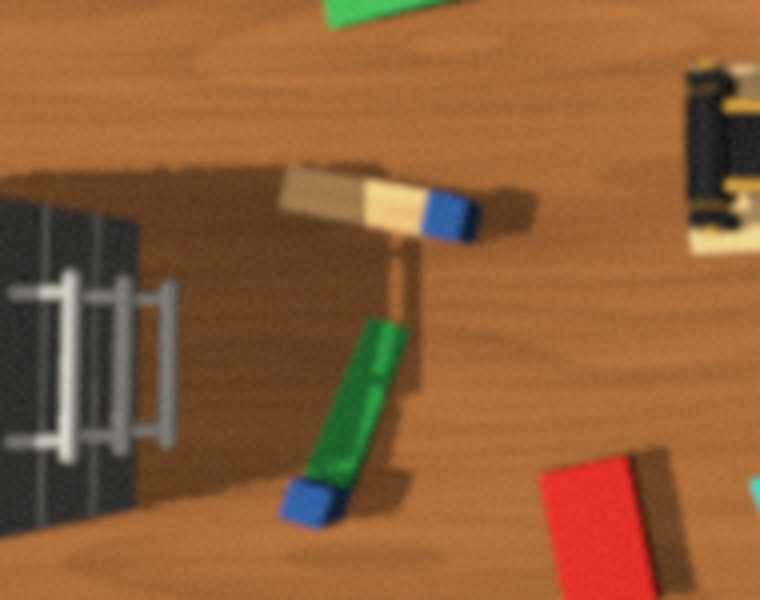

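View pics/top_crop2.png

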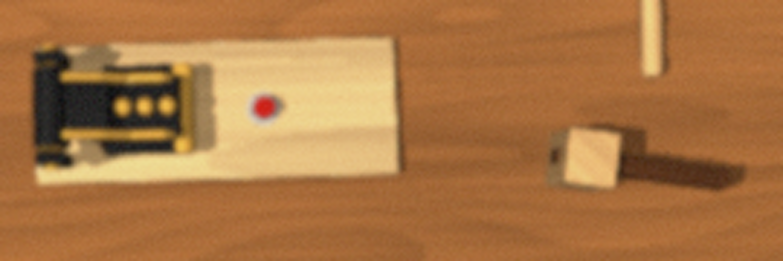

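```bash
python3 - <<'E'
from h import *
print(move_to([0.50,-0.36,0.26],[180,0,-99]))
E
```

```text
[-1.5521e+00  7.1220e-01 -1.7060e-01  9.0000e-04  4.0000e-04 -6.3350e-01]
```

Call:
{"name": "apply_moves", "arguments": {"moves": [[-0.25,0.115,-0.03,0,0,-0.1],[-0.5,0.23,-0.06,0,0,-0.2],[-0.75,0.345,-0.08,0,0,-0.3],[-1,0.46,-0.11,0,0,-0.4]], "hand": -1}}

```text
time_s: 0.6
tcp_pos: [0.4204, -0.4493, 0.2475]
eef_rot: [179.9, 0.1, -119.7]
contact_force: [0.5, 0.1, -0.6]
gripper_width: 0.0879
```

```bash
python3 - <<'E'
from h import *
print(status.get_state()['tcp_pos'],status.get_state()['eef_rot'],move_to([0.50,-0.36,0.26],[180,0,-99]))
E
```

```text
[ 0.42035526 -0.44933091  0.24753573] [ 1.79880270e+02  5.42955420e-02 -1.19726164e+02] [-0.5854 -0.1242 -0.062   0.0012  0.0008 -0.2303]
```

Call:
{"name": "apply_moves", "arguments": {"moves": [[-0.29,-0.06,-0.03,0,0,-0.11],[-0.585,-0.124,-0.06,0,0,-0.23],[-0.585,-0.124,-0.06,0,0,-0.23],[-0.585,-0.124,-0.06,0,0,-0.23]]}}

```text
time_s: 1.1
tcp_pos: [0.4998, -0.3597, 0.2591]
eef_rot: [179.9, 0.1, -99.0]
contact_force: [0.2, -0.1, 0.6]
gripper_width: 0.0871
```

```bash
python3 - <<'E'
from h import *
s=status.get_state();print(s['tcp_pos'],s['eef_rot'],s['joints'])
ci,p,d=snap("wrist","a"); print(ci)
ci,p,d=snap("top","a"); 
E
```

```text
[ 0.49979881 -0.3597216   0.25913842] [ 1.79855591e+02  1.05465703e-01 -9.90342163e+01] [-17.64940654  14.05614773  -4.16135892  -0.08692532 -71.94109121
   8.64238393]
{'fx': 311.75994001447793, 'fy': 311.75994001447793, 'cx': 316.44604054559045, 'cy': 196.85369873523308, 'k1': -0.032433380090112686, 'T': array([[-0.98751786, -0.15132931, -0.04367963,  0.48683154],
       [ 0.15748401, -0.94390309, -0.29025118, -0.43766284],
       [ 0.00269418, -0.29350706,  0.95595311,  0.41796221],
       [ 0.        ,  0.        ,  0.        ,  1.        ]])}
```

View pics/wrist_a.png

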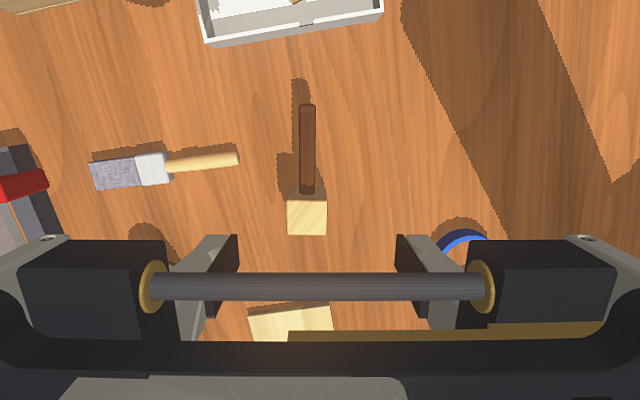

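The wrist view shows the mallet's handle from (307,104) to (307,192) and its head top at about (307,217). The brush is at (165,165) and the open board end at (290,320).

```bash
python3 - <<'E'
from h import *
import pickle
def an(tag,n,boxes):
    ci=pickle.load(open(f"pics/{n}_{tag}.pkl","rb"));d=np.load(f"pics/{n}_{tag}.npy");W=back(ci,d)
    return ci,W
ci,W=an("a","wrist",0)
for (u,v) in [(307,110),(307,150),(307,185),(307,215),(290,218),(323,218),(307,203),(250,100),(290,325)]: print((u,v),np.round(W[v,u],4))
# bench plane height
m=np.zeros(W.shape[:2],bool); m[60:230,250:390]=1
z=W[...,2]; print("bench z",np.nanmedian(z[60:95,200:290]),np.nanmedian(z[100:180,340:390]))
h=m&(z>0.05); q=W[h][:,:2].astype(np.float32); r_=cv2.minAreaRect(q); print("head",len(q),q.mean(0),np.median(z[h]),r_)
h=m&(z>0.03)&(z<0.05); q=W[h][:,:2].astype(np.float32); print("handle",len(q),np.median(z[h]),cv2.minAreaRect(q)); 
l=cv2.fitLine(q,cv2.DIST_L2,0,.01,.01).ravel(); print(l,np.degrees(np.arctan2(l[1],l[0])))
ci,W=an("a","top",0);z=W[...,2]
print("top bench",np.nanmedian(z[225:240,300:400]))
p=cv2.imread("pics/top_a.png");cv2.imwrite("pics/top_a_crop.png",cv2.resize(p[150:240,260:530],None,fx=2.9,fy=2.9,interpolation=cv2.INTER_CUBIC))
E
```

```text
(307, 110) [ 0.4981 -0.4298  0.0447]
(307, 150) [ 0.5058 -0.3841  0.0446]
(307, 185) [ 0.5131 -0.3411  0.0439]
(307, 215) [ 0.5178 -0.3098  0.0653]
(290, 218) [ 0.5388 -0.3092  0.065 ]
(323, 218) [ 0.4994 -0.3023  0.0637]
(307, 203) [ 0.5152 -0.3249  0.0655]
(250, 100) [ 5.697e-01 -4.528e-01  2.000e-04]
(290, 325) [ 0.5791 -0.1147  0.0137]
bench z 0.0007944897846584309 0.0008330090379654043
head 1376 [ 0.51869524 -0.31236327] 0.06457725565628641 ((0.5192486643791199, -0.3104681372642517), (0.039364609867334366, 0.04936336353421211), 81.11885833740234)
handle 1602 0.044435559214424436 ((0.5047585368156433, -0.38176867365837097), (0.11057005077600479, 0.04876577854156494), 78.71923828125)
[ 0.1684332   0.98571306  0.506549   -0.38111523] 80.30326
top bench -0.0007348921982468504
```

```bash
python3 - <<'E'
from h import *
import pickle
ci=pickle.load(open("pics/wrist_a.pkl","rb"));W=back(ci,np.load("pics/wrist_a.npy"));z=W[...,2]
p=cv2.imread("pics/wrist_a.png");cv2.imwrite("pics/w_a_crop.png",cv2.resize(p[90:250,260:380],None,fx=4,fy=3.6))
dr=np.array([np.cos(np.radians(80.8)),np.sin(np.radians(80.8))])
m=np.zeros(z.shape,bool);m[60:240,250:370]=1
for lo,hi in [(.055,.075),(.036,.05)]:
    q=W[m&(z>lo)&(z<hi)][:,:2]; s=q@dr; t=q@np.array([-dr[1],dr[0]])
    print(np.percentile(s,[0,1,2,98,99,100]),np.percentile(t,[1,3,50,97,99]))
# top view
c2=imaging.camera_info("top");W=back(c2,np.load("pics/top0.npy"));z=W[...,2]
m=np.zeros(z.shape,bool);m[185:225,440:525]=1
for lo,hi in [(.05,.075),(.03,.05)]:
    q=W[m&(z>lo)&(z<hi)][:,:2]; s=q@dr; t=q@np.array([-dr[1],dr[0]])
    print(len(q),np.percentile(s,[0,2,98,100]),np.percentile(t,[3,50,97]))
print(dr)
E
```

```text
[-0.2430407  -0.24270025 -0.24255211 -0.1983817  -0.19757456 -0.19712962] [-0.5861874  -0.5850845  -0.56193229 -0.53882472 -0.53767329]
[-0.35132039 -0.35021714 -0.34910738 -0.24226729 -0.24210803 -0.24002747] [-0.57872928 -0.57090809 -0.56088338 -0.55115785 -0.54357294]
363 [-0.24313895 -0.24170013 -0.19708852 -0.19573822] [-0.5852355  -0.56133966 -0.53784581]
361 [-0.35223622 -0.34770054 -0.19546951 -0.19351537] [-0.57397882 -0.56079445 -0.53828408]
[0.15988119 0.98713627]
```

View pics/w_a_crop.png

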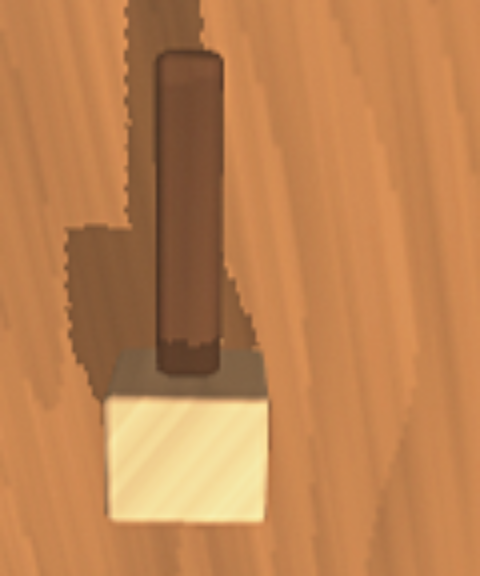

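```bash
python3 - <<'E'
from h import *
print(move_to([0.5107,-0.3557,0.06],[180,0,-99.2]))
print(move_to([0.5107,-0.3557,0.0135],[180,0,-99.2]))
E
```

```text
[-3.190e-02 -5.580e-02  9.959e-01  1.500e-03  1.100e-03  7.000e-04]
[-3.1500e-02 -5.6400e-02  1.2284e+00  1.5000e-03  1.1000e-03  7.0000e-04]
```

Call:
{"name": "apply_moves", "arguments": {"moves": [[-0.032,-0.056,0.25,0.0015,0.001,0],[-0.032,-0.056,0.5,0.0015,0.001,0],[-0.032,-0.056,0.75,0.0015,0.001,0],[-0.032,-0.056,0.9,0.0015,0.001,0],[-0.032,-0.056,0.95,0.0015,0.001,0],[-0.032,-0.056,0.95,0.0015,0.001,0]]}}

```text
time_s: 1.95
tcp_pos: [0.5103, -0.3565, 0.0692]
eef_rot: [180.0, 0.0, -99.2]
contact_force: [-0.0, -0.5, 0.4]
gripper_width: 0.0879
```

```bash
python3 - <<'E'
from h import *
print(move_to([0.5107,-0.3557,0.0135],[180,0,-99.2]))
ci,p,d=snap("wrist","b")
E
```

```text
[-4.400e-03 -1.400e-03  2.787e-01  4.000e-04  0.000e+00 -1.000e-04]
```

View pics/wrist_b.png

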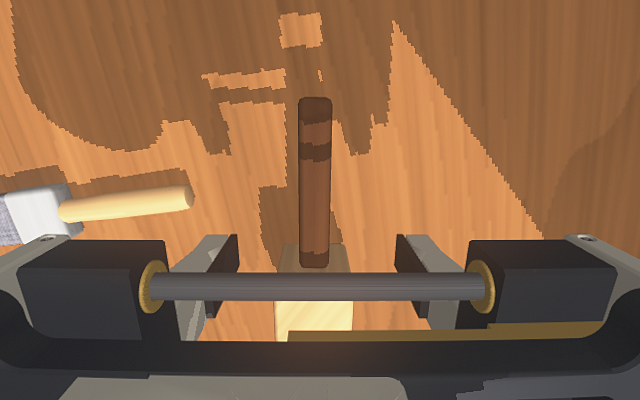

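The handle lies centred between the fingers (x≈314), with the head below at (313,320). I'll go down and grip.

Call:
{"name": "apply_moves", "arguments": {"moves": [[-0.004,-0.001,0.14,0,0,0],[-0.004,-0.001,0.25,0,0,0],[-0.004,-0.001,0.278,0,0,0],[-0.004,-0.001,0.278,0,0,0],[-0.004,-0.001,0.278,0,0,0]]}}

```text
time_s: 2.62
tcp_pos: [0.5123, -0.3563, 0.016]
eef_rot: [-179.8, -0.0, -99.2]
contact_force: [0.7, -0.1, 0.8]
gripper_width: 0.0875
```

Call:
{"name": "apply_moves", "arguments": {"moves": [[0,0,0,0,0,0],[0,0,0,0,0,0],[0,0,0,0,0,0],[0,0,0,0,0,0],[0,0,0,0,0,0],[0,0,0,0,0,0],[0,0,0,0,0,0],[0,0,0,0,0,0]], "hand": 1, "grip_force": 50}}

```text
time_s: 3.62
tcp_pos: [0.5123, -0.3562, 0.016]
eef_rot: [-179.8, -0.0, -99.2]
contact_force: [0.2, 1.2, -0.5]
gripper_width: 0.0196
```

Call:
{"name": "apply_moves", "arguments": {"moves": [[0,0,-0.1,0,0,0],[0,0,-0.35,0,0,0],[0,0,-0.6,0,0,0],[0,0,-0.6,0,0,0]]}}

```text
time_s: 4.12
tcp_pos: [0.5143, -0.3571, 0.1404]
eef_rot: [-179.4, -0.2, -99.1]
contact_force: [-1.0, -0.2, -4.0]
gripper_width: 0.0198
```

```bash
python3 - <<'E'
from h import *
print(status.get_state()['contact_force'],status.get_state()['gripper_width'])
snap("wrist","c"); snap("side","c")
ct=imaging.camera_info("top");W=back(ct,np.load("pics/top0.npy"));z=W[...,2]
p=cv2.imread("pics/top0.png")
cs=imaging.camera_info("side");ps=cv2.imread("pics/side0.png");Ws=back(cs,np.load("pics/side0.npy"))
def red(p,box):
    h=cv2.cvtColor(p,cv2.COLOR_BGR2HSV);m=((h[...,0]<8)|(h[...,0]>172))&(h[...,1]>150)&(h[...,2]>90)
    k=np.zeros(m.shape,bool);k[box[0]:box[1],box[2]:box[3]]=1
    return m&k
mt=red(p,(170,205,335,365)); v,u=np.nonzero(mt); print("top red",u.mean(),v.mean(),len(u),np.nanmedian(W[mt],0))
ms=red(ps,(185,215,285,320)); v2,u2=np.nonzero(ms); print("side red",u2.mean(),v2.mean(),len(u2),np.nanmedian(Ws[ms],0),v2.min(),v2.max())
for zz in (.026,.03): print(hit(ct,u.mean(),v.mean(),zz),hit(cs,u2.mean(),v2.mean(),zz))
# board outline in top view: z in .006-.02
m=np.zeros(z.shape,bool);m[150:225,260:410]=1
b=m&(z>.006)&(z<.018); print("board rect top",cv2.minAreaRect(W[b][:,:2].astype(np.float32)),np.median(z[b]))
b=m&(z>.006); print("all",cv2.minAreaRect(W[b][:,:2].astype(np.float32)))
# corners of open end via color
cv2.imwrite("pics/topb.png",cv2.resize(p[155:220,330:405],None,fx=8,fy=8,interpolation=cv2.INTER_CUBIC))
cv2.imwrite("pics/sideb.png",cv2.resize(ps[170:260,260:345],None,fx=6,fy=6,interpolation=cv2.INTER_CUBIC))
E
```

```text
[-0.98623223 -0.18773868 -3.98983062] 0.019781181267065434
top red 350.84375 186.625 32 [ 0.5756769  -0.01783941  0.02435978]
side red 302.6 197.96 25 [ 0.5775116  -0.00888725  0.02425917] 196 201
[ 0.57651246 -0.01734518  0.026     ] [ 0.5784497  -0.00665837  0.026     ]
[ 0.57604098 -0.01705121  0.03      ] [ 5.77987964e-01 -1.69571920e-04  3.00000000e-02]
board rect top ((0.5785388350486755, 0.024082407355308533), (0.13170304894447327, 0.39806559681892395), 0.31576502323150635) 0.011299113333535393
all ((0.5785388350486755, 0.024082407355308533), (0.13170304894447327, 0.39806559681892395), 0.31576502323150635)
```

View pics/topb.png

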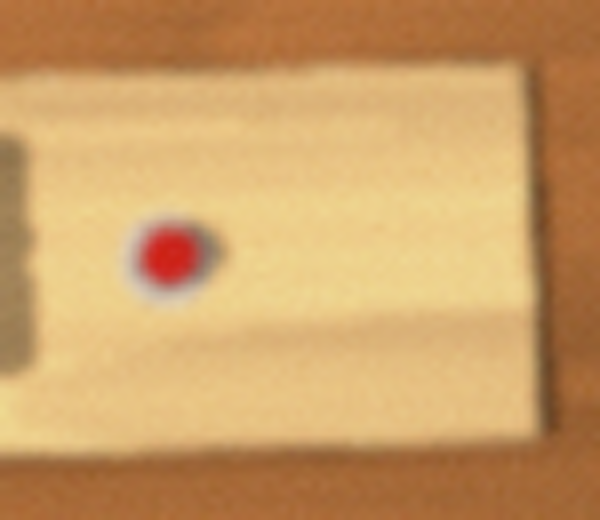

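View pics/sideb.png

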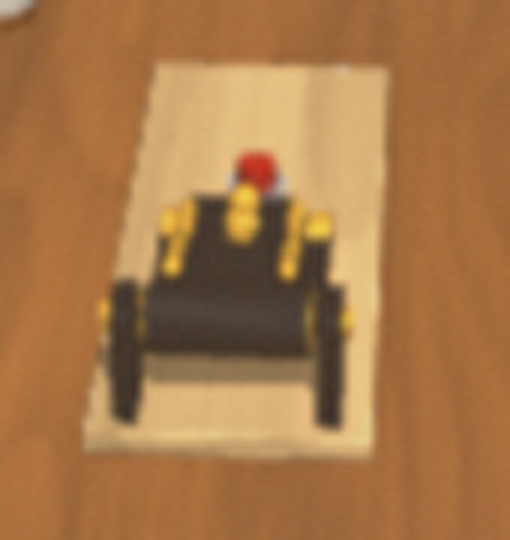

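View pics/wrist_c.png

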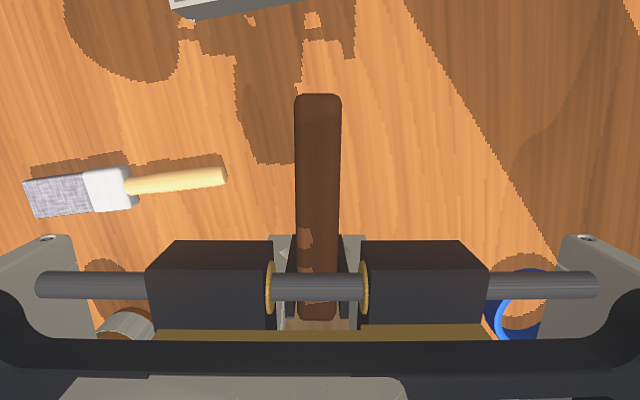

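```bash
python3 - <<'E'
from h import *
print(move_to([0.49,0.10,0.32],[180,0,-90]))
E
```

```text
[-2.2318e+00  4.6760e-01 -9.2310e-01 -2.0000e-03 -3.0000e-04 -1.0210e-01]
```

Call:
{"name": "apply_moves", "arguments": {"moves": [[-0.1,0.02,-0.2,0,0,0],[-0.3,0.07,-0.4,0,0,-0.02],[-0.55,0.12,-0.6,0,0,-0.04],[-0.78,0.17,-0.8,0,0,-0.06],[-1,0.21,-0.92,0,0,-0.1]]}}

```text
time_s: 4.85
tcp_pos: [0.501, -0.1499, 0.3196]
eef_rot: [-179.9, -0.0, -90.1]
contact_force: [1.2, -0.1, -2.9]
gripper_width: 0.0196
```

Call:
{"name": "apply_moves", "arguments": {"moves": [[-0.25,0.05,0,0,0,0],[-0.5,0.1,0,0,0,0],[-0.75,0.1,0,0,0,0],[-1,0.1,0,0,0,0],[-1,0.1,0,0,0,0],[-1,0.1,0,0,0,0]]}}

```text
time_s: 5.6
tcp_pos: [0.4807, 0.0501, 0.3178]
eef_rot: [179.9, -0.1, -90.1]
contact_force: [-0.4, -0.0, -3.2]
gripper_width: 0.0196
```

```bash
python3 - <<'E'
from h import *
s=status.get_state();print(s['tcp_pos'],s['eef_rot'],s['joints'])
snap("wrist","d")
E
```

```text
[0.48069125 0.05012238 0.31782797] [ 1.79937704e+02 -1.03475953e-01 -9.00561055e+01] [ 2.93853462e+01 -7.18080806e-01 -1.37683636e+01  6.10437195e-02
 -7.70548372e+01 -2.94552374e+01]
```

View pics/wrist_d.png

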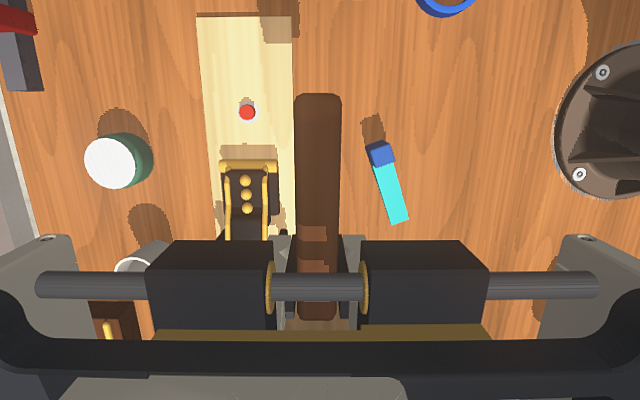

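The wrist view shows the red dog at (247,112), the board's open-end corners at (197,15) and (292,16), and the toe roll front at about (248,165).

```bash
python3 - <<'E'
from h import *
import pickle
ci=pickle.load(open("pics/wrist_d.pkl","rb"));W=back(ci,np.load("pics/wrist_d.npy"));z=W[...,2]
p=cv2.imread("pics/wrist_d.png");cv2.imwrite("pics/w_d_crop.png",cv2.resize(p[0:200,180:300],None,fx=4.5,fy=3))
h=cv2.cvtColor(p,cv2.COLOR_BGR2HSV);m=((h[...,0]<8)|(h[...,0]>172))&(h[...,1]>150)&(h[...,2]>90)
k=np.zeros(m.shape,bool);k[95:130,230:265]=1;m&=k
v,u=np.nonzero(m);print("red",u.mean(),v.mean(),len(u),np.nanmedian(W[m],0),np.nanpercentile(W[m],[2,98],0))
print("bench",np.nanmedian(z[60:90,150:180]),"board",np.nanmedian(z[40:80,215:285]))
# edges row by row/col by col on z threshold
bd=(z>.006)
L=[];Rr=[]
for v in range(25,140,3):
    row=np.nonzero(bd[v,185:292])[0]
    if len(row): L.append(W[v,185+row[0]])
L=np.array(L);print("left edge x(y) fit",np.polyfit(L[:,1],L[:,0],1), L[:,0].mean(),L[:,1].mean(), L[:,2].std())
E_=[]
for u in range(203,255,3):
    col=np.nonzero(bd[5:60,u])[0]
    if len(col): E_.append(W[5+col[0],u])
E_=np.array(E_);print("end edge y(x)",np.polyfit(E_[:,0],E_[:,1],1),E_.mean(0))
for v in range(30,130,20):
    row=np.nonzero(bd[v,185:294])[0]; print(v,W[v,185+row[0]],W[v,185+row[-1]])
# toe: depth along centre cols
for u in (230,245,262):
    print(u,[tuple(np.round(W[v,u,1:],4)) for v in range(140,180,4)])
# toe roll extents
gold=(z>.025)&(z<.036); k=np.zeros(gold.shape,bool);k[150:175,200:290]=1
for v in (160,163,166,169): 
    row=np.nonzero((z>.022)[v,200:290])[0]; print(v,W[v,200+row[0]],W[v,200+row[-1]])
E
```

```text
red 246.7032967032967 111.8076923076923 182 [ 0.57668213 -0.01593813  0.02685412] [[ 0.56805719 -0.025364    0.02065177]
 [ 0.5862323  -0.00764642  0.02884081]]
bench 0.0008272628948340355 board 0.012781949730761771
left edge x(y) fit [-0.00443956  0.64152901] 0.641777222473149 -0.055909232949181945 0.001048256211673665
end edge y(x) [-0.00478833 -0.13648052] [ 0.59693521 -0.13933884  0.01296601]
30 [ 0.64038844 -0.12363439  0.01459134] [ 0.51371306 -0.12339591  0.01021462]
50 [ 0.6420731  -0.09882212  0.01295247] [ 0.51414653 -0.0979404   0.01196544]
70 [ 0.64184983 -0.07292871  0.01298001] [ 0.5133303  -0.07209875  0.01208477]
90 [ 0.64196972 -0.04629483  0.01212992] [ 0.51392749 -0.04549899  0.01201708]
110 [ 0.64200268 -0.01872855  0.01163619] [ 0.51333579 -0.01797508  0.00882624]
230 [(np.float64(0.0245), np.float64(0.0118)), (np.float64(0.0302), np.float64(0.0137)), (np.float64(0.0362), np.float64(0.0131)), (np.float64(0.0422), np.float64(0.0132)), (np.float64(0.0482), np.float64(0.013)), (np.float64(0.0497), np.float64(0.0388)), (np.float64(0.055), np.float64(0.0412)), (np.flo
[... 559 characters left out ...]
(0.0245), np.float64(0.0138)), (np.float64(0.0306), np.float64(0.0123)), (np.float64(0.0364), np.float64(0.0131)), (np.float64(0.0423), np.float64(0.0134)), (np.float64(0.0483), np.float64(0.0133)), (np.float64(0.05), np.float64(0.038)), (np.float64(0.0547), np.float64(0.0433)), (np.float64(0.0595), np.float64(0.048)), (np.float64(0.0637), np.float64(0.0549)), (np.float64(0.0691), np.float64(0.0563))]
160 [0.61892233 0.0500938  0.03604402] [0.53639307 0.05123238 0.03123578]
163 [0.61950815 0.05370125 0.03995387] [0.53613457 0.0549923  0.03455245]
166 [0.61927729 0.0576469  0.04190733] [0.53642464 0.05956331 0.03355981]
169 [0.61830773 0.06203073 0.04169846] [0.53629368 0.06349107 0.03587312]
```

View pics/w_d_crop.png

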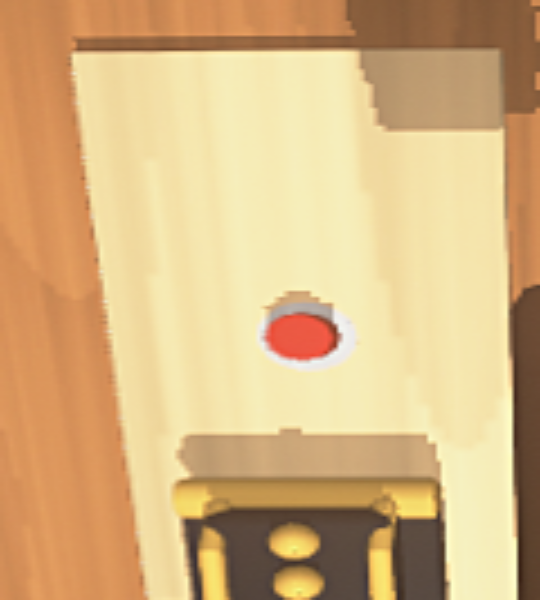

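```bash
python3 - <<'E'
from h import *
print(move_to([0.577,-0.0657,0.24],[180,0,-90]))
E
```

```text
[ 5.752e-01 -4.819e-01  3.915e-01  3.000e-04 -1.000e-03 -1.200e-03]
```

Call:
{"name": "apply_moves", "arguments": {"moves": [[0.2,-0.16,0.05,0,0,0],[0.4,-0.32,0.15,0,0,0],[0.575,-0.48,0.39,0,-0.001,-0.001],[0.575,-0.48,0.39,0,-0.001,-0.001],[0.575,-0.48,0.39,0,-0.001,-0.001]]}}

```text
time_s: 6.28
tcp_pos: [0.5762, -0.0671, 0.2396]
eef_rot: [179.9, -0.0, -90.2]
contact_force: [0.0, -0.1, -2.0]
gripper_width: 0.0196
```

```bash
python3 - <<'E'
from h import *
print(move_to([0.577,-0.0657,0.065],[180,0,-90]))
E
```

```text
[-7.500e-03 -5.800e-03  8.728e-01  1.500e-03 -4.000e-04 -1.800e-03]
```

Call:
{"name": "apply_moves", "arguments": {"moves": [[-0.007,-0.006,0.2,0.001,0,-0.002],[-0.007,-0.006,0.45,0.001,0,-0.002],[-0.007,-0.006,0.7,0.001,0,-0.002],[-0.007,-0.006,0.85,0.001,0,-0.002],[-0.007,-0.006,0.873,0.001,0,-0.002],[-0.007,-0.006,0.873,0.001,0,-0.002]]}}

```text
time_s: 7.02
tcp_pos: [0.5782, -0.0654, 0.0668]
eef_rot: [-179.9, -0.0, -89.9]
contact_force: [0.1, 1.1, -2.1]
gripper_width: 0.0199
```

```bash
python3 - <<'E'
from h import *
print(move_to([0.577,-0.0657,0.028],[180,0,-90]))
ci,p,d=snap("side","e")
cv2.imwrite("pics/side_e_crop.png",cv2.resize(p[130:270,240:380],None,fx=4.2,fy=4.2,interpolation=cv2.INTER_CUBIC))
ci,p,d=snap("top","e")
cv2.imwrite("pics/top_e_crop.png",cv2.resize(p[130:250,260:440],None,fx=4.2,fy=4.2,interpolation=cv2.INTER_CUBIC))
E
```

```text
[ 0.0016  0.0064  0.1941 -0.0012 -0.0003  0.0008]
```

View pics/side_e_crop.png

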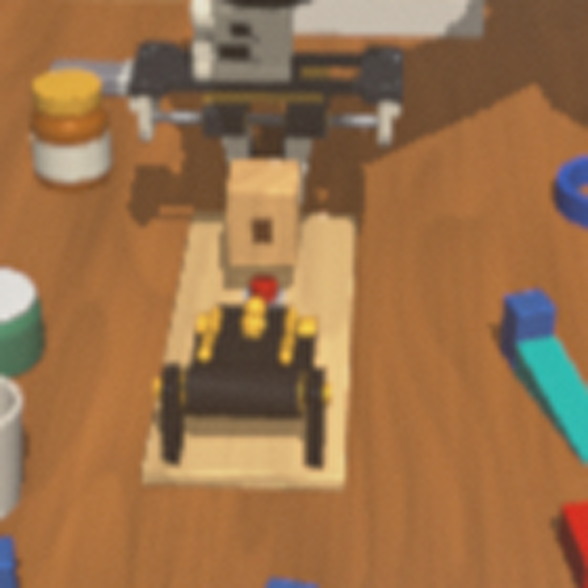

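View pics/top_e_crop.png

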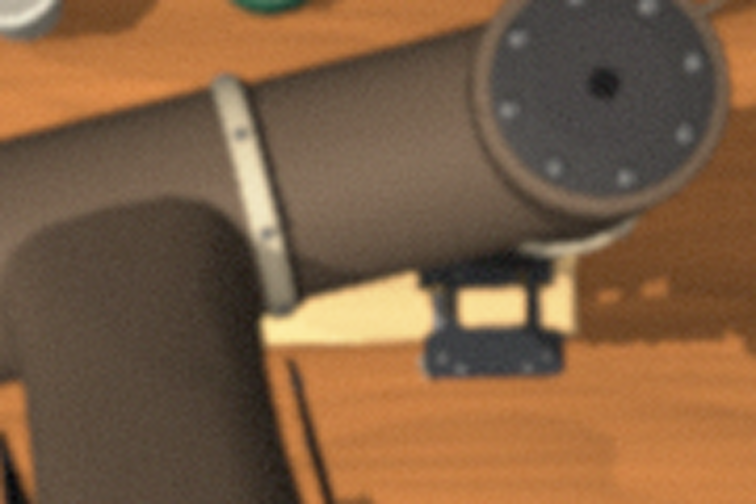

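Call:
{"name": "apply_moves", "arguments": {"moves": [[0.001,0.004,0.05,0,0,0],[0.001,0.004,0.1,0,0,0],[0.001,0.004,0.13,0,0,0],[0.001,0.004,0.15,0,0,0],[0.001,0.004,0.17,0,0,0]]}}

```text
time_s: 7.75
tcp_pos: [0.5775, -0.0658, 0.033]
eef_rot: [-179.9, -0.0, -89.9]
contact_force: [-3.9, -1.4, 2.1]
gripper_width: 0.0196
```

```bash
python3 - <<'E'
from h import *
s=status.get_state();print(s['contact_force'],s['moment'])
print(move_to([0.577,-0.0657,0.028],[180,0,-90]))
E
```

```text
[-3.86648168 -1.37177193  2.13524664] [-0.14552412  1.23592449  0.09458006]
[-0.0006  0.0024  0.0252 -0.0014 -0.0003  0.0006]
```

Call:
{"name": "apply_moves", "arguments": {"moves": [[0,0,0.015,0,0,0],[0,0,0.025,0,0,0],[0,0,0.035,0,0,0]]}}

```text
time_s: 8.12
tcp_pos: [0.5776, -0.0662, 0.0274]
eef_rot: [-179.9, -0.1, -89.9]
contact_force: [-9.3, -2.8, 24.0]
gripper_width: 0.0198
```

```bash
python3 - <<'E'
from h import *
s=status.get_state();print(s['contact_force'],s['moment'],s['tcp_pos'],s['eef_rot'])
E
```

```text
[-9.26713036 -2.83484736 24.00205631] [-0.30966327  3.63236665  0.06887326] [ 0.57758304 -0.06617957  0.02738238] [-1.79867223e+02 -6.93901697e-02 -8.99038637e+01]
```

Call:
{"name": "apply_moves", "arguments": {"moves": [[0,0,0.01,0,0,0],[0,0,0.0,0,0,0],[0,0,-0.1,0,0,0],[0,0,-0.3,0,0,0],[0,0,-0.6,0,0,0],[0,0,-0.9,0,0,0],[0,0,-1,0,0,0]]}}

```text
time_s: 9.0
tcp_pos: [0.5792, -0.0657, 0.2317]
eef_rot: [-179.5, -0.0, -89.9]
contact_force: [0.2, 0.2, -3.8]
gripper_width: 0.0198
```

```bash
python3 - <<'E'
from h import *
s=status.get_state();print(s['contact_force'],s['tcp_pos'],s['eef_rot'])
print(move_to([0.49,0.05,0.31],[180,0,-90]))
ci,p,d=snap("side","f")
cv2.imwrite("pics/side_f_crop.png",cv2.resize(p[60:270,240:380],None,fx=4.2,fy=2.8,interpolation=cv2.INTER_CUBIC))
E
```

```text
[ 0.16754594  0.18264078 -3.77426722] [ 0.57924483 -0.0657262   0.23168475] [-1.79457522e+02 -2.47775541e-02 -8.98850366e+01]
[-5.794e-01  4.413e-01 -3.960e-01 -6.000e-03 -3.000e-04  1.300e-03]
```

View pics/side_f_crop.png

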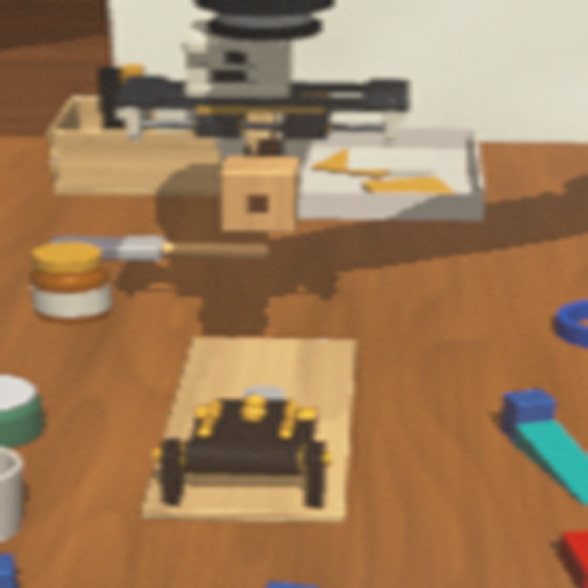

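Call:
{"name": "apply_moves", "arguments": {"moves": [[-0.2,0.15,-0.2,0,0,0],[-0.4,0.3,-0.39,0,0,0],[-0.58,0.44,-0.39,-0.003,0,0],[-0.58,0.44,-0.39,-0.003,0,0],[-0.58,0.44,-0.39,-0.003,0,0]]}}

```text
time_s: 9.68
tcp_pos: [0.4904, 0.0503, 0.3088]
eef_rot: [-179.7, -0.0, -89.8]
contact_force: [0.4, -0.5, -3.2]
gripper_width: 0.0196
```

```bash
python3 - <<'E'
from h import *
ci,p,d=snap("wrist","g");W=back(ci,d);z=W[...,2]
u,v=proj(ci,np.array([.577,-.0155,.012])); print(u,v)
u,v=int(u),int(v)
print(np.round(z[v-14:v+15:2,u],4)); print(np.round(z[v,u-20:u+21:2],4))
print("board",np.nanmedian(z[v-60:v-20,u-20:u+20]),"dog",np.nanmean(z[v-4:v+5,u-5:u+6]))
cv2.imwrite("pics/w_g_crop.png",cv2.resize(p[0:220,170:330],None,fx=4,fy=2.7))
E
```

```text
255.81047990503848 111.53318236849032
[0.0125 0.0122 0.0155 0.0159 0.0131 0.0141 0.0131 0.0148 0.0139 0.013
 0.0133 0.0128 0.0132 0.0125 0.0138]
[0.0136 0.0123 0.0134 0.0126 0.0127 0.0128 0.0135 0.0136 0.0137 0.0137
 0.0148 0.0145 0.0139 0.0129 0.0134 0.0122 0.0114 0.0129 0.0122 0.0127
 0.012 ]
board 0.01276394136849035 dog 0.013683987417828355
```

View pics/w_g_crop.png

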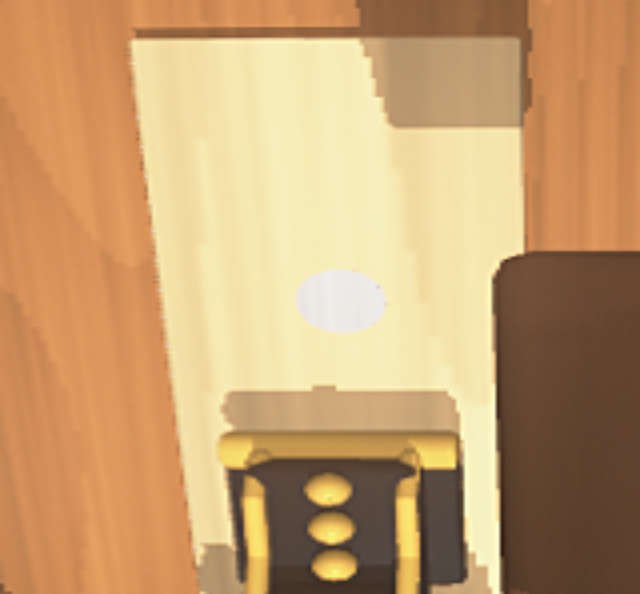

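```bash
python3 - <<'E'
from h import *
print(move_to([0.512,-0.36,0.20],[180,0,-97]))
E
```

```text
[ 2.0491e+00 -1.0030e-01  5.4640e-01 -2.9000e-03 -5.0000e-04  7.9100e-02]
```

Call:
{"name": "apply_moves", "arguments": {"moves": [[0.2,-0.01,0,-0.003,0,0.02],[0.45,-0.02,0,-0.003,0,0.03],[0.7,-0.04,0,-0.003,0,0.04],[1,-0.05,0,-0.003,0,0.04],[1,-0.05,0,-0.003,0,0.04]]}}

```text
time_s: 10.35
tcp_pos: [0.5006, -0.1547, 0.3074]
eef_rot: [179.8, -0.1, -93.9]
contact_force: [-0.6, 0.7, -3.0]
gripper_width: 0.0194
```

Call:
{"name": "apply_moves", "arguments": {"moves": [[0.25,-0.01,0.1,0,0,0.01],[0.5,-0.02,0.2,0,0,0.02],[0.75,-0.04,0.4,0,0,0.03],[1,-0.05,0.54,0,0,0.04],[1,-0.05,0.54,0,0,0.04],[1,-0.05,0.54,0,0,0.04]]}}

```text
time_s: 11.1
tcp_pos: [0.4965, -0.3557, 0.1988]
eef_rot: [179.8, -0.1, -97.6]
contact_force: [0.4, -0.7, -2.3]
gripper_width: 0.0198
```

```bash
python3 - <<'E'
from h import *
print(move_to([0.512,-0.358,0.03],[180,0,-97]));print(move_to([0.512,-0.358,0.0165],[180,0,-97]))
E
```

```text
[-3.000e-04 -8.170e-02  8.439e-01  2.600e-03 -1.100e-03 -6.300e-03]
[-4.000e-04 -8.190e-02  9.114e-01  2.600e-03 -1.100e-03 -6.300e-03]
```

Call:
{"name": "apply_moves", "arguments": {"moves": [[0,-0.08,0.2,0.002,-0.001,0],[0,-0.08,0.45,0.002,-0.001,0],[0,-0.08,0.65,0.002,-0.001,0],[0,-0.08,0.8,0.002,-0.001,0],[0,-0.08,0.85,0.002,-0.001,0],[0,-0.08,0.88,0.002,-0.001,0],[0,-0.08,0.9,0.002,-0.001,0],[0,-0.08,0.91,0.002,-0.001,0]]}}

```text
time_s: 12.1
tcp_pos: [0.5122, -0.3582, 0.0177]
eef_rot: [-180.0, -0.0, -97.6]
contact_force: [0.1, -0.6, -3.3]
gripper_width: 0.0195
```

```bash
python3 - <<'E'
from h import *
print(move_to([0.512,-0.358,0.0165],[180,0,-97]))
E
```

```text
[-0.001   0.0014  0.006  -0.0004 -0.0004 -0.0062]
```

Call:
{"name": "apply_moves", "arguments": {"moves": [[0,0,0.005,0,0,0],[0,0,0.01,0,0,0]]}}

```text
time_s: 12.35
tcp_pos: [0.5125, -0.3584, 0.0161]
eef_rot: [-179.9, -0.0, -97.6]
contact_force: [1.1, 0.2, -2.0]
gripper_width: 0.0195
```

Call:
{"name": "apply_moves", "arguments": {"moves": [[0,0,0.005,0,0,0],[0,0,0.006,0,0,0]]}}

```text
time_s: 12.6
tcp_pos: [0.5125, -0.3585, 0.0156]
eef_rot: [-179.9, -0.1, -97.5]
contact_force: [-2.3, 0.9, 6.2]
gripper_width: 0.0198
```

Call:
{"name": "apply_moves", "arguments": {"moves": [[0,0,0,0,0,0],[0,0,0,0,0,0],[0,0,0,0,0,0],[0,0,0,0,0,0],[0,0,0,0,0,0],[0,0,0,0,0,0]], "hand": -1}}

```text
time_s: 13.35
tcp_pos: [0.5125, -0.3585, 0.0156]
eef_rot: [-179.9, -0.1, -97.6]
contact_force: [0.6, 0.0, -0.3]
gripper_width: 0.0741
```

Call:
{"name": "apply_moves", "arguments": {"moves": [[0,0,-0.15,0,0,0],[0,0,-0.4,0,0,0],[0,0,-0.65,0,0,0],[-0.2,0.02,-0.85,0,0,0],[-0.45,0.04,-1,0,0,0],[-0.7,0.06,-1,0,0,0],[-1,0.1,-1,0,0,0]]}}

```text
time_s: 14.22
tcp_pos: [0.5188, -0.1561, 0.2159]
eef_rot: [-179.8, -0.0, -97.6]
contact_force: [0.7, 0.5, -0.6]
gripper_width: 0.0877
```

Call:
{"name": "apply_moves", "arguments": {"moves": [[-0.3,0.03,-0.1,0,0,0],[-0.6,0.06,-0.2,0,0,0],[-1,0.1,-0.25,0,0,0],[-1,0.1,-0.25,0,0,0]]}}

```text
time_s: 14.72
tcp_pos: [0.5253, 0.0479, 0.2666]
eef_rot: [-179.7, 0.0, -97.4]
contact_force: [-0.7, -0.7, -0.5]
gripper_width: 0.0878
```

Call:
{"name": "apply_moves", "arguments": {"moves": [[-0.3,0.03,0,0,0,0],[-0.6,0.06,0,0,0,0],[-0.9,0.1,0,0,0,0],[-1,0.1,0,0,0,0]]}}

```text
time_s: 15.22
tcp_pos: [0.5309, 0.2518, 0.2662]
eef_rot: [-179.8, 0.0, -97.3]
contact_force: [-0.1, -1.2, -0.1]
gripper_width: 0.0878
```

```bash
python3 - <<'E'
from h import *
print(status.get_state()['time_s'],status.get_state()['tcp_pos'],move_to([0.53,0.40,0.27],[180,0,-98]))
E
```

```text
15.225 [0.53091    0.2518225  0.26617663] [-7.343e-01  9.830e-02 -1.930e-02 -2.700e-03  2.000e-04  8.000e-03]
```

Call:
{"name": "apply_moves", "arguments": {"moves": [[-0.3,0.03,-0.02,-0.003,0,0],[-0.55,0.06,-0.02,-0.003,0,0.005],[-0.73,0.1,-0.02,-0.003,0,0.008],[-0.73,0.1,-0.02,-0.003,0,0.008],[-0.73,0.1,-0.02,-0.003,0,0.008]]}}

```text
time_s: 15.85
tcp_pos: [0.5296, 0.3986, 0.2699]
eef_rot: [180.0, -0.0, -98.0]
contact_force: [-0.1, -0.9, -0.1]
gripper_width: 0.0876
```

```bash
python3 - <<'E'
from h import *
s=status.get_state();print(s['tcp_pos'],s['eef_rot'],s['joints'])
snap("wrist","h")
snap("top","h")
E
```

```text
[0.52958402 0.39855945 0.26994491] [ 1.79955788e+02 -1.58108105e-02 -9.80011050e+01] [ 5.37666303e+01  1.81692049e+01  2.87158499e+00 -3.26239129e-02
 -7.47372268e+01 -6.17591437e+01]
```

View pics/wrist_h.png

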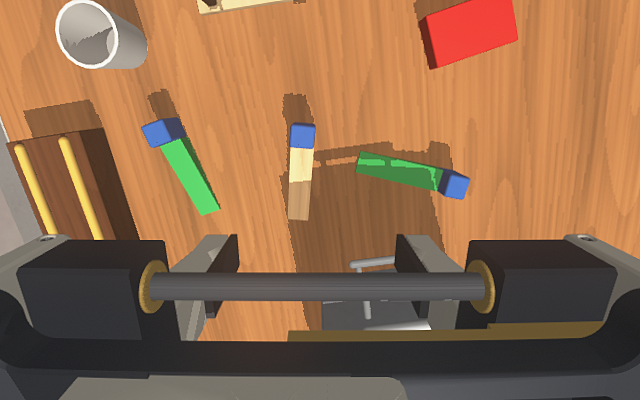

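View pics/top_h.png

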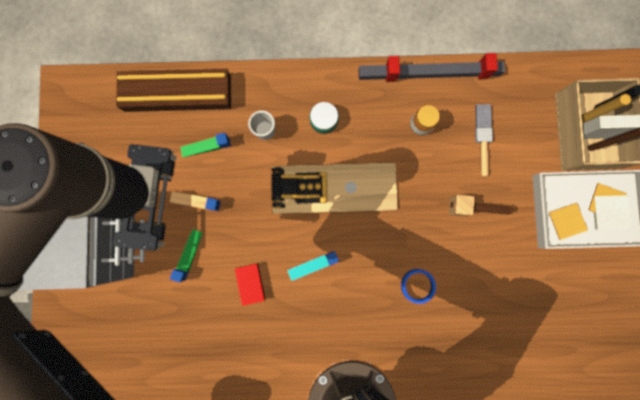

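The mallet is back in place on the bench. In the wrist view the wooden wedge has its blue heel top at about (303,130) and its tip at about (299,219).

```bash
python3 - <<'E'
from h import *
import pickle
ci=pickle.load(open("pics/wrist_h.pkl","rb"));W=back(ci,np.load("pics/wrist_h.npy"));z=W[...,2]
p=cv2.imread("pics/wrist_h.png")
hs=cv2.cvtColor(p,cv2.COLOR_BGR2HSV)
k=np.zeros(z.shape,bool);k[110:228,275:330]=1
heel=k&(z>.043);q=W[heel];print("heel top",len(q),np.median(q,0),cv2.minAreaRect(q[:,:2].astype(np.float32)))
rm=k&(z>.0045)&(z<.03);rm[:148]=0;q=W[rm];print("ramp",len(q),cv2.minAreaRect(q[:,:2].astype(np.float32)))
l=cv2.fitLine(q[:,:2].astype(np.float32),cv2.DIST_HUBER,0,.001,.001).ravel();print(l,np.degrees(np.arctan2(l[1],l[0])))
for yw in (76,77,78,79,80,82):
    dr=np.array([np.cos(np.radians(yw)),np.sin(np.radians(yw))]);n=np.array([-dr[1],dr[0]])
    a=W[heel][:,:2];b=q[:,:2]
    print(yw,"heel s",np.percentile(a@dr,[1,99]),"t",np.percentile(a@n,[2,98]),"ramp s",np.percentile(b@dr,[1,99]),"t",np.percentile(b@n,[2,98]))
c2=pickle.load(open("pics/top_h.pkl","rb"))
W2=back(imaging.camera_info("top"),np.load("pics/top0.npy"));z2=W2[...,2]
k=np.zeros(z2.shape,bool);k[192:214,203:224]=1;a=W2[k&(z2>.04)];print("top heel",len(a),a.mean(0),cv2.minAreaRect(a[:,:2].astype(np.float32)))
E
```

```text
heel top 580 [0.54023882 0.35658054 0.05048906] ((0.5403655767440796, 0.3572258949279785), (0.028334282338619232, 0.029838765040040016), 76.94898223876953)
ramp 1547 ((0.5557524561882019, 0.42571619153022766), (0.10766562819480896, 0.02999930828809738), 77.35785675048828)
[0.2209101  0.9752942  0.5549513  0.42233932] 77.2375
76 heel s [0.46334366 0.4908014 ] t [-0.45215476 -0.42372785] ramp s [0.49539535 0.5987319 ] t [-0.45085449 -0.42186741]
77 heel s [0.45562626 0.48321356] t [-0.46033185 -0.43199933] ramp s [0.48766932 0.59116452] t [-0.46016027 -0.43136101]
78 heel s [0.44787342 0.47543024] t [-0.46846681 -0.44012821] ramp s [0.47990708 0.58341707] t [-0.46947612 -0.44065743]
79 heel s [0.43985436 0.46740943] t [-0.47645064 -0.44812013] ramp s [0.47195833 0.57545959] t [-0.47864376 -0.44952884]
80 heel s [0.43160984 0.45919009] t [-0.48431126 -0.45577806] ramp s [0.46364135 0.56737959] t [-0.48796984 -0.45818867]
82 heel s [0.41476714 0.44233757] t [-0.49954409 -0.47071649] ramp s [0.44656976 0.55056057] t [-0.50688938 -0.47489908]
top heel 126 [0.54045381 0.35399856 0.04848988] ((0.5408117175102234, 0.3547040522098541), (0.028819605708122253, 0.02959367074072361), 76.84223175048828)
```

```bash
python3 - <<'E'
from h import *
import pickle
print(move_to([0.5404,0.3565,0.09],[180,0,-102.9]))
ci=pickle.load(open("pics/wrist_h.pkl","rb"));W=back(ci,np.load("pics/wrist_h.npy"))
for u,v in [(358,162),(362,155),(440,185),(172,145),(352,265),(322,300)]: print(W[v,u])
E
```

```text
[ 1.989e-01 -8.200e-02  9.021e-01  3.000e-04  3.000e-04  5.390e-02]
[0.47189197 0.40688552 0.00582812]
[0.46559106 0.39787184 0.00664688]
[0.370952   0.44652047 0.03413502]
[0.71028245 0.34668476 0.02539432]
[0.49948329 0.53375924 0.05764983]
[0.52361457 0.3738281  0.35358912]
```

Call:
{"name": "apply_moves", "arguments": {"moves": [[0.1,-0.04,0.2,0,0,0.03],[0.199,-0.082,0.45,0,0,0.054],[0.199,-0.082,0.7,0,0,0.054],[0.199,-0.082,0.85,0,0,0.054],[0.199,-0.082,0.9,0,0,0.054],[0.199,-0.082,0.9,0,0,0.054]], "hand": -0.2}}

```text
time_s: 16.7
tcp_pos: [0.5408, 0.3561, 0.0909]
eef_rot: [180.0, 0.0, -102.9]
contact_force: [0.4, 0.0, 0.2]
gripper_width: 0.0528
```

```bash
python3 - <<'E'
from h import *
print(status.get_state()['gripper_width'],move_to([0.5404,0.3565,0.0115],[180,0,-102.9]))
snap("wrist","i")
E
```

```text
0.05276749124537365 [-1.400e-03  2.400e-03  3.972e-01  1.000e-04  2.000e-04 -4.000e-04]
```

View pics/wrist_i.png

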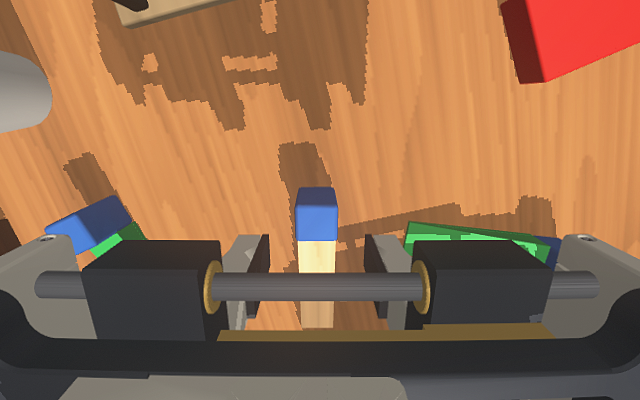

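Call:
{"name": "apply_moves", "arguments": {"moves": [[-0.001,0.002,0.15,0,0,0],[-0.001,0.002,0.3,0,0,0],[-0.001,0.002,0.38,0,0,0],[-0.001,0.002,0.397,0,0,0],[-0.001,0.002,0.397,0,0,0]]}}

```text
time_s: 17.38
tcp_pos: [0.5415, 0.3576, 0.0134]
eef_rot: [-179.9, 0.2, -102.9]
contact_force: [0.4, -0.3, -0.1]
gripper_width: 0.0525
```

Call:
{"name": "apply_moves", "arguments": {"moves": [[0,0,0,0,0,0],[0,0,0,0,0,0],[0,0,0,0,0,0],[0,0,0,0,0,0],[0,0,0,0,0,0],[0,0,0,0,0,0]], "hand": 1, "grip_force": 50}}

```text
time_s: 18.12
tcp_pos: [0.5417, 0.3578, 0.014]
eef_rot: [-179.9, 0.2, -102.9]
contact_force: [-1.9, -0.9, 5.7]
gripper_width: 0.03
```

Call:
{"name": "apply_moves", "arguments": {"moves": [[0,0,-0.1,0,0,0],[0,0,-0.3,0,0,0],[0,0,-0.6,0,0,0],[0,0,-0.85,0,0,0],[0,0,-1,0,0,-0.05],[0,0,-1,0,0,-0.1],[0,0,-1,0,0,-0.1]]}}

```text
time_s: 19.0
tcp_pos: [0.5408, 0.357, 0.2136]
eef_rot: [-179.9, 0.2, -93.9]
contact_force: [-0.8, 0.1, -2.2]
gripper_width: 0.0299
```

```bash
python3 - <<'E'
from h import *
print(move_to([0.5777,-0.159,0.21],[180,0,-89.8]))
snap("wrist","j");snap("side","j")
E
```

```text
[ 2.5614e+00 -3.6130e-01  1.1600e-02 -1.1000e-03  1.7000e-03 -4.5900e-02]
```

View pics/side_j.png

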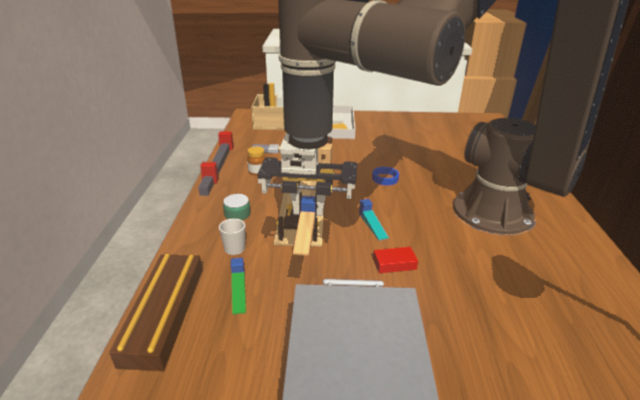

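Call:
{"name": "apply_moves", "arguments": {"moves": [[0.2,-0.03,0,0,0,-0.02],[0.45,-0.07,0,0,0.002,-0.046],[0.7,-0.1,0,0,0.002,-0.046],[1,-0.14,0,0,0.002,-0.046]]}}

```text
time_s: 19.6
tcp_pos: [0.5544, 0.1541, 0.2118]
eef_rot: [-180.0, -0.1, -89.9]
contact_force: [1.5, -0.1, -1.9]
gripper_width: 0.0298
```

Call:
{"name": "apply_moves", "arguments": {"moves": [[0.3,-0.04,0,0,0,0],[0.6,-0.08,0,0,0,0],[1,-0.13,0,0,0,0],[1,-0.13,0,0,0,0]]}}

```text
time_s: 20.1
tcp_pos: [0.5802, -0.0491, 0.2114]
eef_rot: [179.9, -0.2, -90.2]
contact_force: [0.2, 1.0, -1.1]
gripper_width: 0.0297
```

```bash
python3 - <<'E'
from h import *
print(move_to([0.5777,-0.159,0.20],[180,0,-89.8]))
E
```

```text
[ 0.5494  0.0111  0.0584  0.001  -0.0018 -0.004 ]
```

Call:
{"name": "apply_moves", "arguments": {"moves": [[0.25,0.005,0,0.001,-0.002,-0.004],[0.55,0.011,0.06,0.001,-0.002,-0.004],[0.55,0.011,0.06,0.001,-0.002,-0.004],[0.55,0.011,0.06,0.001,-0.002,-0.004]]}}

```text
time_s: 20.6
tcp_pos: [0.5776, -0.1591, 0.1991]
eef_rot: [179.9, 0.0, -89.9]
contact_force: [0.4, 0.1, -1.1]
gripper_width: 0.0294
```

```bash
python3 - <<'E'
from h import *
print(move_to([0.5777,-0.159,0.04],[180,0,-89.8]))
ci,p,d=snap("side","k");cv2.imwrite("pics/side_k_crop.png",cv2.resize(p[60:270,240:380],None,fx=4.2,fy=2.8,interpolation=cv2.INTER_CUBIC))
ci,p,d=snap("wrist","k")
E
```

```text
[-1.000e-04 -1.600e-03  7.954e-01  7.000e-04  2.000e-04 -9.000e-04]
```

View pics/side_k_crop.png

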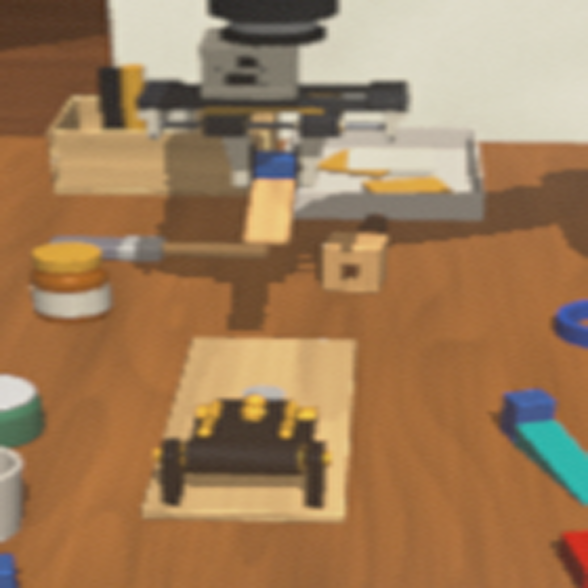

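View pics/wrist_k.png

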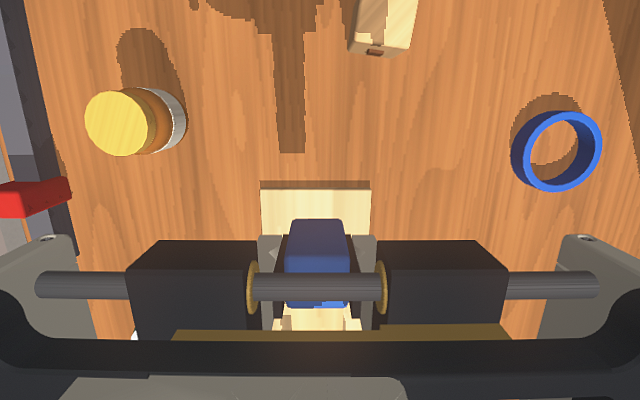

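Call:
{"name": "apply_moves", "arguments": {"moves": [[0,-0.002,0.2,0,0,0],[0,-0.002,0.45,0,0,0],[0,-0.002,0.65,0,0,0],[0,-0.002,0.75,0,0,0],[0,-0.002,0.795,0,0,0],[0,-0.002,0.795,0,0,0]]}}

```text
time_s: 21.45
tcp_pos: [0.5787, -0.1573, 0.0408]
eef_rot: [180.0, 0.0, -89.7]
contact_force: [-0.4, 0.3, -1.3]
gripper_width: 0.0298
```

```bash
python3 - <<'E'
from h import *
print(move_to([0.5777,-0.159,0.0265],[180,0,-89.8]))
ci,p,d=snap("side","l");cv2.imwrite("pics/side_l_crop.png",cv2.resize(p[140:260,250:370],None,fx=5,fy=5,interpolation=cv2.INTER_CUBIC))
W=back(ci,d)
hs=cv2.cvtColor(p,cv2.COLOR_BGR2HSV)
k=np.zeros(d.shape,bool);k[140:215,270:340]=1
m=k&(W[...,2]>.02)&(W[...,1]>-.14)&(W[...,1]<-.02)&(W[...,2]<.06)
q=W[m];print(len(q))
for y in np.arange(-.14,-.02,.015):
    s=q[(q[:,1]>y)&(q[:,1]<y+.015)]
    if len(s)>5: print(round(y,3),len(s),s.mean(0),s[:,0].min(),s[:,0].max())
E
```

```text
[0.0086 0.0051 0.0715 0.0001 0.0002 0.0012]
224
-0.14 28 [ 0.57890526 -0.13207589  0.05079825] 0.5649441083936508 0.59182238941146
-0.125 34 [ 0.57802425 -0.11675889  0.0459871 ] 0.5642805302112133 0.59393311961252
-0.11 29 [ 0.5792945  -0.10252794  0.04387346] 0.5640542899653239 0.5930566888303154
-0.095 28 [ 0.57821631 -0.08667686  0.04203992] 0.5658730338403307 0.5919129266142951
-0.08 32 [ 0.57866108 -0.07233584  0.03796295] 0.5650085558674013 0.5939677011213145
-0.065 30 [ 0.57917957 -0.05749831  0.03534545] 0.5642619074422335 0.5930332310650166
-0.05 39 [ 0.57762713 -0.04189844  0.0316552 ] 0.5634456205327492 0.5923014579822299
```

View pics/side_l_crop.png

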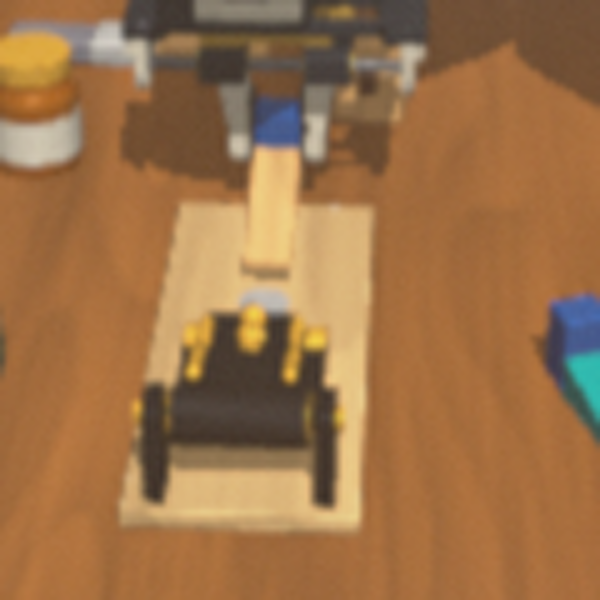

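Call:
{"name": "apply_moves", "arguments": {"moves": [[0.005,0.004,0.03,0,0,0],[0.005,0.004,0.06,0,0,0],[0.005,0.004,0.07,0,0,0],[0.005,0.004,0.07,0,0,0]]}}

```text
time_s: 22.0
tcp_pos: [0.5782, -0.1586, 0.0273]
eef_rot: [-180.0, 0.0, -89.7]
contact_force: [-0.6, 0.2, -0.4]
gripper_width: 0.0295
```

```bash
python3 - <<'E'
from h import *
s=status.get_state();print(s['contact_force'],s['tcp_pos'],s['eef_rot'])
print(move_to([0.5777,-0.10,0.0265],[180,0,-89.8]))
ci,p,d=snap("side","m");cv2.imwrite("pics/side_m_crop.png",cv2.resize(p[140:260,250:370],None,fx=5,fy=5,interpolation=cv2.INTER_CUBIC))
W=back(ci,d); k=np.zeros(d.shape,bool);k[140:215,270:340]=1
m=k&(W[...,2]>.014)&(W[...,1]>-.13)&(W[...,1]<-.04)&(W[...,2]<.06)&(abs(W[...,0]-.5785)<.012)
q=W[m];print(np.polyfit(q[:,1],q[:,2],1),q.mean(0))
E
```

```text
[-0.63005934  0.19211048 -0.35121367] [ 0.57823475 -0.15859564  0.02731015] [-1.79958630e+02  7.95256029e-03 -8.97028368e+01]
[-2.93e-01  1.20e-03  4.10e-03 -5.00e-04  1.00e-04  1.10e-03]
[-0.20552332  0.01004083] [ 0.57838975 -0.08320081  0.02714054]
```

View pics/side_m_crop.png

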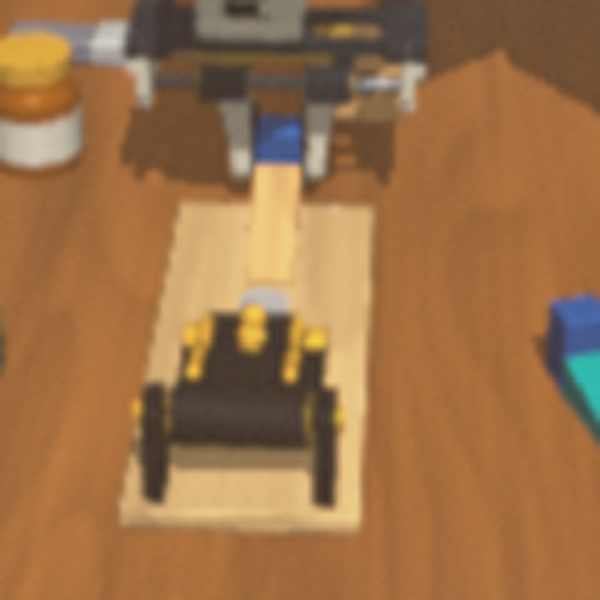

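Call:
{"name": "apply_moves", "arguments": {"moves": [[0,0,0.004,0,0,0],[0,0,0.008,0,0,0],[0,0,0.008,0,0,0]]}}

```text
time_s: 22.42
tcp_pos: [0.5785, -0.1587, 0.0261]
eef_rot: [-179.9, 0.0, -89.7]
contact_force: [-0.6, -0.9, 0.4]
gripper_width: 0.0297
```

Call:
{"name": "apply_moves", "arguments": {"moves": [[-0.05,0.002,0,0,0,0],[-0.13,0.002,0,0,0,0],[-0.21,0.002,0,0,0,0],[-0.29,0.002,0,0,0,0],[-0.37,0.002,0,0,0,0],[-0.44,0.002,0,0,0,0],[-0.5,0.002,0,0,0,0],[-0.54,0.002,0,0,0,0],[-0.54,0.002,0,0,0,0]]}}

```text
time_s: 23.55
tcp_pos: [0.5777, -0.0499, 0.0261]
eef_rot: [-179.9, 0.0, -89.7]
contact_force: [0.4, 1.3, 0.5]
gripper_width: 0.03
```

```bash
python3 - <<'E'
from h import *
s=status.get_state();print(s['contact_force'],s['tcp_pos'],s['eef_rot'])
print(move_to([0.5777,-0.033,0.0255],[180,0,-89.8]))
ci,p,d=snap("side","n");cv2.imwrite("pics/side_n_crop.png",cv2.resize(p[140:260,250:370],None,fx=5,fy=5,interpolation=cv2.INTER_CUBIC))
W=back(ci,d); k=np.zeros(d.shape,bool);k[140:245,270:340]=1
# foot reference profile
m=k&(W[...,2]>.05)&(W[...,1]>.05)&(W[...,1]<.2)
print("foot mean z",W[m][:,2].mean(),m.sum())
E
```

```text
[0.39924672 1.34329469 0.50844668] [ 0.57766724 -0.04991933  0.0261132 ] [-1.79909955e+02  2.17602592e-02 -8.96616749e+01]
[-0.0846 -0.0007  0.0031 -0.001   0.0002  0.0015]
foot mean z 0.06820645380674502 815
```

View pics/side_n_crop.png

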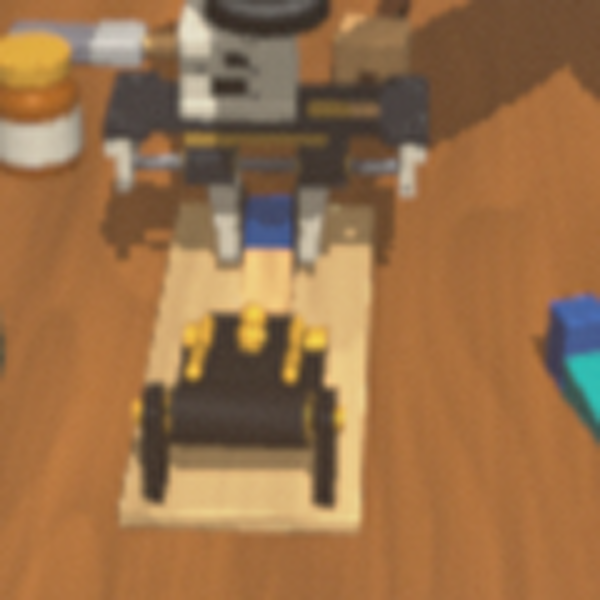

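```bash
cat > lift.py <<'E'
from h import *
import sys
def grab(n=4):
    P=[];D=[];F=[]
    for _ in range(n):
        p,d=imaging.capture("side");P.append(p.astype(np.float32));D.append(d);F.append(status.get_state()['contact_force'])
    return np.mean(P,0),np.median(D,0),np.mean(F,0)
def lift():
    ci=imaging.camera_info("side")
    b=np.load("pics/base.npz");p,d,f=grab()
    # toe-end patch: rows/cols around toe
    # warp search: rigid rotation about hinge predicted flow -> scan angle, compare images
    W0=back(ci,b['d']); hy,hz=b['hinge']
    m=b['mask']; v,u=np.nonzero(m)
    P0=W0[m]; g0=cv2.cvtColor(b['p'].astype(np.float32),cv2.COLOR_BGR2GRAY); g1=cv2.cvtColor(p.astype(np.float32),cv2.COLOR_BGR2GRAY)
    best=[]
    A=np.arange(-.02,.14,.002)
    pr0=proj(ci,P0)
    for a in A:
        Q=P0.copy(); y=P0[:,1]-hy; z=P0[:,2]-hz
        Q[:,1]=hy+np.cos(a)*y+np.sin(a)*z; Q[:,2]=hz-np.sin(a)*y+np.cos(a)*z
        dd=proj(ci,Q)-pr0
        s=cv2.remap(g1,(u+dd[:,0]).astype(np.float32)[None],(v+dd[:,1]).astype(np.float32)[None],cv2.INTER_CUBIC)[0]
        best.append(np.mean((s-g0[m])**2))
    i=int(np.argmin(best)); a=A[i]
    if 0<i<len(A)-1:
        q=np.polyfit(A[i-1:i+2],best[i-1:i+2],2); a=-q[1]/2/q[0]
    # depth: toe-half z change
    W1=back(ci,d); mm=m&(W0[...,1]<.11)
    print("angle",a,"lift mm",a*120,"cost",best[i],best[0],"dz toe-half mm",1e3*np.nanmedian(W1[mm][:,2]-W0[mm][:,2]),"F",np.round(f,2))
E
python3 - <<'E'
from lift import *
p,d,f=grab(6); ci=imaging.camera_info("side");W=back(ci,d)
m=np.zeros(d.shape,bool);m[180:240,270:325]=1
# moving parts: foot, x within +-36, z>.035, y .045.. .155
m&=(W[...,2]>.035)&(W[...,1]>.045)&(W[...,1]<.16)&(abs(W[...,0]-.5777)<.045)
print(m.sum(),f)
v,u=np.nonzero(m);print(u.min(),u.max(),v.min(),v.max())
# hinge height unknown: take ~ 0.012+0.035
np.savez("pics/base.npz",p=p,d=d,mask=m,hinge=np.array([.18,.045]))
lift()
E
```

```text
336 [-0.11341999  1.50492557  0.53874502]
286 315 201 216
angle 6.529558318330139e-05 lift mm 0.007835469981996166 cost 0.39371967 68.868286 dz toe-half mm 0.04226186038991386 F [-0.35  0.66  0.78]
```

Call:
{"name": "apply_moves", "arguments": {"moves": [[-0.02,0,0.001,0,0,0],[-0.04,0,0.001,0,0,0],[-0.06,0,0.001,0,0,0],[-0.075,0,0.001,0,0,0],[-0.075,0,0.001,0,0,0]]}}

```text
time_s: 24.72
tcp_pos: [0.5776, -0.0357, 0.026]
eef_rot: [-179.9, -0.0, -89.7]
contact_force: [-0.3, -2.0, 2.8]
gripper_width: 0.0299
```

```bash
python3 -c "
from lift import *
print(status.get_state()['tcp_pos']);lift()"
```

```text
[ 0.5775695  -0.03567063  0.02598835]
angle 8.320088226578681e-05 lift mm 0.009984105871894418 cost 0.49511227 69.11527 dz toe-half mm -0.09034351979242405 F [-0.21 -0.9   2.96]
```

Call:
{"name": "apply_moves", "arguments": {"moves": [[-0.01,0,0,0,0,0],[-0.02,0,0,0,0,0],[-0.03,0,0,0,0,0],[-0.04,0,0,0,0,0],[-0.05,0,0,0,0,0],[-0.05,0,0,0,0,0]]}}

```text
time_s: 25.68
tcp_pos: [0.5769, -0.0276, 0.0261]
eef_rot: [-180.0, -0.1, -89.7]
contact_force: [-0.2, -12.0, 4.7]
gripper_width: 0.0298
```

```bash
python3 -c "
from lift import *
print(status.get_state()['tcp_pos']);lift()"
```

```text
[ 0.57687919 -0.02755739  0.02614458]
angle 0.01434532006812787 lift mm 1.7214384081753444 cost 21.444359 198.64133 dz toe-half mm 1.124068209862772 F [ -0.45 -12.31   4.81]
```

Call:
{"name": "apply_moves", "arguments": {"moves": [[-0.015,0,0,0,0,0],[-0.025,0,0,0,0,0],[-0.035,0,0,0,0,0],[-0.045,0,0,0,0,0],[-0.055,0,0,0,0,0],[-0.055,0,0,0,0,0]]}}

```text
time_s: 26.62
tcp_pos: [0.5762, -0.0184, 0.0263]
eef_rot: [179.9, -0.2, -89.7]
contact_force: [-0.7, -12.4, 5.1]
gripper_width: 0.0295
```

```bash
python3 -c "
from lift import *
print(status.get_state()['tcp_pos'],status.get_state()['eef_rot']);lift()
ci,p,d=snap('side','o');cv2.imwrite('pics/side_o_crop.png',cv2.resize(p[140:260,250:370],None,fx=5,fy=5,interpolation=cv2.INTER_CUBIC))"
```

```text
[ 0.57615397 -0.01835572  0.02626219] [179.92091211  -0.20881985 -89.74834368]
angle 0.03304054887866293 lift mm 3.9648658654395517 cost 25.212234 383.01996 dz toe-half mm 2.4412489915277558 F [ -0.78 -12.19   5.62]
```

View pics/side_o_crop.png

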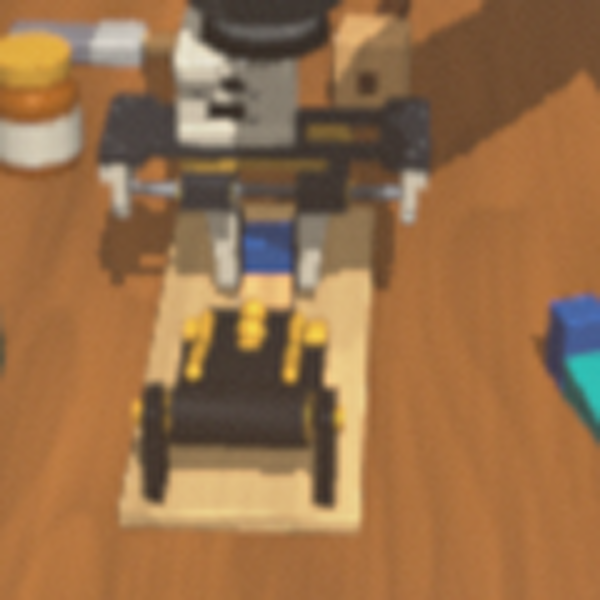

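```bash
cat > ang.py <<'E'
from lift import *
from scipy.optimize import least_squares
ci=imaging.camera_info("side");b=np.load("pics/base.npz")
def prof(d):
    W=back(ci,d); m=np.zeros(d.shape,bool);m[195:235,280:325]=1
    m&=(abs(W[...,0]-.5777)<.03)&(W[...,1]>.06)&(W[...,1]<.17)&(W[...,2]>.04)
    return W[m]
P0=prof(b['d']);P1=prof(grab(4)[1])
for k in np.arange(.05,.17,.01):
    a=P0[(P0[:,1]>=k)&(P0[:,1]<k+.01)];c=P1[(P1[:,1]>=k)&(P1[:,1]<k+.01)]
    if len(a)and len(c):print(round(k,3),len(a),len(c),np.median(a[:,2]).round(4),np.median(c[:,2]).round(4))
# ICP with 1D+: full rotation about hinge, brute
from scipy.spatial import cKDTree
for hz in (.03,.05,.065):
    def cost(a):
        y=P0[:,1]-.18;z=P0[:,2]-hz
        Q=np.c_[P0[:,0],.18+np.cos(a)*y+np.sin(a)*z,hz-np.sin(a)*y+np.cos(a)*z]
        return np.mean(np.minimum(cKDTree(Q).query(P1)[0],.006)**2)
    A=np.arange(0,.08,.002);C=np.array([cost(a) for a in A]);i=C.argmin();q=np.polyfit(A[max(0,i-4):i+5],C[max(0,i-4):i+5],2);print(hz,"angle",-q[1]/2/q[0],"mm",-q[1]/2/q[0]*120)
E
python3 ang.py
```

```text
0.06 12 18 0.0557 0.0588
0.07 35 38 0.0569 0.0613
0.08 32 32 0.0571 0.0601
0.09 50 54 0.0594 0.0606
0.1 20 21 0.0572 0.06
0.11 10 8 0.0656 0.0667
0.12 8 15 0.0712 0.0731
0.13 42 43 0.0723 0.0737
0.14 39 46 0.0725 0.0736
0.15 42 42 0.0724 0.0732
0.16 30 31 0.0742 0.0742
0.03 angle 0.02853667488091575 mm 3.42440098570989
0.05 angle 0.03041195959096571 mm 3.649435150915885
0.065 angle 0.030472275595589307 mm 3.656673071470717
```

Call:
{"name": "apply_moves", "arguments": {"moves": [[-0.015,-0.003,0,0,0,0],[-0.025,-0.004,0,0,0,0],[-0.035,-0.004,0,0,0,0],[-0.045,-0.004,0,0,0,0],[-0.045,-0.004,0,0,0,0]]}}

```text
time_s: 27.7
tcp_pos: [0.5762, -0.0112, 0.0264]
eef_rot: [179.8, -0.3, -89.8]
contact_force: [0.3, -11.8, 5.6]
gripper_width: 0.0298
```

```bash
python3 -c "
from lift import *
print(status.get_state()['tcp_pos'],status.get_state()['eef_rot']);lift()"; python3 ang.py | tail -3
```

```text
[ 0.57621831 -0.01124028  0.02642817] [179.83748618  -0.31516367 -89.77640951]
angle 0.0502935971547361 lift mm 6.035231658568332 cost 62.397903 520.3635 dz toe-half mm 3.330775333552971 F [ -0.2  -12.11   5.67]
0.03 angle 0.038866499057348486 mm 4.663979886881818
0.05 angle 0.04183551667073196 mm 5.020262000487835
0.065 angle 0.04146497305862514 mm 4.975796767035017
```

```bash
python3 - <<'E'
from h import *
ci,p,d=snap("top","z"); ci,p2,d=snap("side","z")
cv2.imwrite("pics/z.png",np.vstack([cv2.resize(p,(480,300)),cv2.resize(p2,(480,300))]))
s=status.get_state();print(s['time_s'],s['tcp_pos'],s['contact_force'],s['gripper_width'])
E
```

```text
28.2 [ 0.57621613 -0.01125013  0.0264038 ] [  0.1384618  -12.54801362   5.41807485] 0.029780378788433967
```

View pics/z.png

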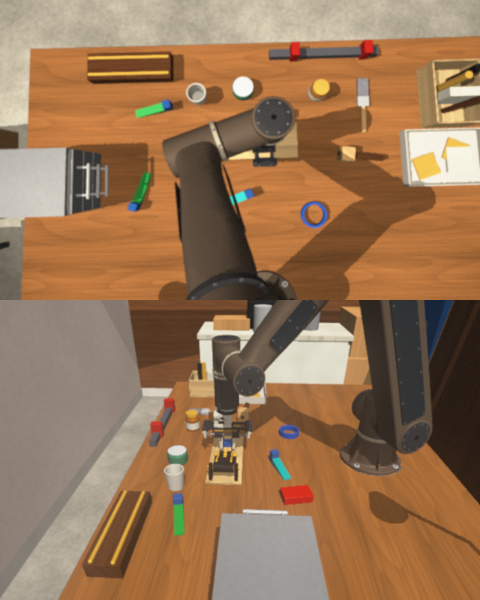

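The bystanders are where they were, the mallet stands off the board, and the wedge is held steady under the lifted toe. I'm handing the job in.

```bash
python3 -c "
from plant import r
print(r.close_job())"
```

```text
the job is handed in; nothing more can be done
None
```

I knocked the red dog down with the mallet head and put the mallet back upright on the bench, off the board. I then slid the wedge flat along the board, over the sunken dog and under the foot. I handed the job in at about 28 s, still holding the wedge with the foot riding on it.

- **Dog:** The push ended against a stop at about 24 N. The wrist camera then showed no red, only the pale ring, and depth put it about 0.9 mm above the board, roughly at the noise level.
- **Lift:** My measurements disagreed somewhat. Depth fits of the foot's angle gave 4.7 to 5.0 mm. How far the wedge went past first contact gave 4.3 to 5.0 mm. Image matching gave 6.0 mm, but its result depends on a hinge height I assumed, so I trusted it least. All are well under the 14 mm limit.
- **Hold:** Over the last half second the pose stayed within about 0.1 mm and the push steady at about 12 N.
- **Bystanders:** In the last top and side pictures everything in view was where it started, look-alike wedges included. The arm hid part of the top view.

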